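# Load two solder reels onto the reel stand with its spindle

### The job

Load the reel stand: take the spindle by its handle, slide its rod through the bores of both solder reels standing in the rack until its collar comes up against the near reel, lift the two reels off together and lay the spindle gently in the two open slots of the stand, so that both reels hang between the uprights, then let go. The rod sits a little crooked in its handle, so feel for the bores and never force it: the reels' thin plastic flanges crack under a hard push. Leave the other things on the bench where they are.

Things in the scene. Friction and masses are not known exactly. Their poses are not given: they have to be found in the camera images.
- spindle: Spindle lying on the bench, its axis 12 mm up: black handle, then brass ferrule (x 0-6 mm, 14 mm thick), then plain 8 mm aluminium rod to x = 122 mm (last 2.5 mm taper to 6.8 mm thick), with a fixed 16 mm stop collar at x = 24-28 mm. Origin: centre of the handle's front face; x along the handle's axis towards the tip, z up as it lies. 114 g, balances 10 mm behind that face.
- spindle_grip (a point): Middle of the spindle's flat-sided handle (64 mm long, 24 x 24 mm, x = -64 to 0 mm of the spindle), axes as the spindle's. The stiff rod sits crooked in the handle: it leaves the centre of the front face at 0.04 to 0.055 rad (2.3 to 3.2 degrees) in any direction round the handle's axis, new each time, so its tip stands 5 to 7 mm off that axis. Only the handle is tracked, not the rod.
- reel_near: Full solder reel standing on edge on the rack's rails, the one nearer the rack's open end: black plastic flanges 56 mm in diameter, 30 mm wide, bore 11 mm in diameter right through, 80 to 150 g. Origin at the middle of the bore, x along the bore, away from the rack's open end. It stands by its weight alone and slides, rolls or tips if pushed.
- reel_far: The second full reel, the same in all respects, behind the first on the same rails, within 2 mm of it and of the rack's end stop.
- rack: Grey sheet-metal reel rack, fixed, 64 mm wide. Origin on the bench; x along the rails from the open end to the end stop, z up. Two 6 mm rails at y = +-16 mm carry the reels, bores 48 mm above the bench. Plate at the open end, x = -46 to -43 mm, only 26 mm high; end stop plate x = 36.5 to 40.5 mm, 68 mm high, with an open U slot 22 mm wide from 36 mm up for the rod.
- stand: Reel stand, fixed: dark base 112 x 78 x 10 mm with two aluminium uprights, 5 mm thick, 60 mm wide, centred at x = -44 and +44 mm. Origin on the bench under its middle, x along the line of the two slots, z up. The laid-in spindle has one upright between handle and collar (16 mm from the handle), the reels between the uprights and the other upright near its tip; either way round.
- slot_a (a point): Bottom of the open slot in the upright at x = -44 mm of the stand, 46 mm above the bench (an 8 mm rod's axis then lies 50 mm up). The slot is 11 mm wide up to 56 mm above the bench, then flares to about 35 mm at its mouth, 66 mm up.
- slot_b (a point): Bottom of the same kind of slot in the other upright, x = +44 mm of the stand.
- old_reel: Bystander: a part-used reel lying flat, 56 mm in diameter, 30 mm high; origin at the centre of its underside. Leave it.
- swab_cup: Bystander: dark blue cup, 68 mm wide at the rim, 75 mm high, with cotton swabs; origin at the centre of its underside. Leave it.
- flux_bottle: Bystander: amber bottle 36 mm in diameter, 85 mm high; origin at the centre of its underside. Leave it.
- circuit_board: Bystander: green circuit board 100 x 75 mm, up to 14 mm high; origin at the centre of its underside. Leave it.
- pliers: Bystander: pliers with yellow handles lying flat, about 118 mm long, 12 mm high; origin at the pivot. Leave them.
- tweezers: Bystander: steel tweezers lying flat, 110 mm long; origin at the middle. Leave them.
Mind the look-alikes: they are no part of the job. Leave any red or turquoise look-alike of the stand alone.

How it is judged:
By the outcome, as a careful person would: the job done as asked, in the order asked, and still so for the second after the job is handed in, with the robot touching nothing.
It also fails if it takes over 69 s, if anything falls off the work surface, if the arm or the gripper's body presses on something with over 40 N, if the wrist force passes 120 N, or if a joint passes its speed limit or range.

### The arm

A 6-joint arm with a two-finger parallel gripper is mounted at the origin on the work surface. World frame = base frame: x ahead of the robot, y to its left, z up, the work surface at z = 0. Lengths are in mm, angles in rad, forces in N, time in s.
With the tool pointing down it reaches from about 275 to 825 mm from the base axis. Payload 4.9 kg.
Tool frame: the origin (TCP) lies midway between the tips of the shut fingers; the grasp point (between the pads) lies 19 mm behind it; x points along the fingers, z is the direction in which the jaws open and shut, and the axes are right-handed (so a half turn about x gives the same grasp; the last joint's range is limited). The gripper opens to 85 mm and grips with 20 to 120 N. Pads are 22 mm wide; open, the fingers measure 114 mm over their backs; the gripper's body (76 mm by 85 mm) begins 54 mm behind the grasp point. The pads swing forward as they close: fully open they stand 13 mm farther back than shut.
Start: joints at [-1.373, 0.326, -0.193, 1.052, 0, 1.437], TCP at [179.172, -520.015, 231.281] pointing down, gripper open.
Joint ranges: [-2.65, 2.65], [-0.97, 1.79], [-1.3, 1.35], [-1.93, 2.1], [-1.47, 1.37], [-3.14, 3.14]. Speed limits (rad/s): [2.57, 2.57, 3.14, 3.14, 3.14, 3.14].

### API

Orientations are given as a rotation vector (axis times angle).
In Python, from workcell import r, eyes, job, nets gives the robot as it stands.
- The arm moves only by the shell command python3 -m handwheel 'ROWS' [FORCE]. ROWS is text: rows parted by semicolons, each of 7 numbers parted by spaces: the shift along the tool's x, y, z in cm, then the turn, a rotation vector about the tool's x, y, z in degrees, then the finger opening in cm, from 0 to 8.54. A call has exactly 8 rows; each row is the pose to reach, as a shift and turn from the pose commanded when the call began, along the tool's axes at that moment; what a row does not reach only later rows make up. A row lasts 1/8 s, in which the tool goes at most 62.5 mm and 10.7 degrees, less where a joint would pass 70% of its speed; a pose out of reach is approached as far as the arm can. A call with a gripper value outside its range is refused whole. The fingers move at their own pace and stop on an object; FORCE is the grip in N (left out, the last holds). Time passes only in rows, so rows that repeat a pose let the fingers close, or fill a call up. It gives the time, the measured TCP pose, the force and the opening at its end, in the units of the state.
- r.read_state(): the state, without advancing time (a new reading comes with each control period).
- eyes.get_image(name): name is "scene" or "top" or "wrist"; returns a dict with "pixels" (420x560x3 uint8, blue, green, red), "z_map" (420x560 float32, mm along the optical axis (not along the pixel's ray), 0 where there is no reading), "intrinsics" (3x3 intrinsics, pixels), "k1" (the pictures are not rectified: a ray, as slopes to the right and down, at radius r is drawn at 1 + k1 r^2 times it, then the intrinsics apply), "origin" and "orientation" of the camera in the world; the wrist camera has in their place "hand_eye" (4x4, takes a point from camera to tool coordinates, whose origin is the TCP and whose axes are the tool frame's). Camera axes: x right, y up, looking along -z (the intrinsics and any distortion apply to the point x, -y, -z); pixel columns grow to the right and rows downward; lengths in mm; the calibration is good to about 2 mm. A picture is of the moment at which its call begins: read the wrist's pose just before it.
- job.job_done(): hands the job in, once; it reports no verdict.
Trained networks look in the newest picture that a camera, given by its name, has taken for a name from the list of things; names that differ only in an ending like _2 or _b are one class to them, and where a whole thing is asked for, a point or a joint stands for the part that bears it (a point fixed in the world has none). Each returns a list of dicts, best first, with "score" (0 to 1); they miss things now and then, are a little off and sometimes report something else, mostly with a low value. They report only what shows in the picture. A call takes as long as a camera call. They do not tell look-alikes from the thing itself.
- nets.recognise(query, camera): "xy" ([column, row] as shares, 0 to 1, of the picture: columns of its width, rows of its height, amid what is visible of it).
- nets.regions_of(query, camera): "pixels" (420x560 bool, what is visible of it) and "xy" ([column, row] as shares, 0 to 1, of the picture: columns of its width, rows of its height, amid what is visible of it).
- nets.landmark_of(query, camera): "xy" ([column, row] as shares, 0 to 1, of the picture: columns of its width, rows of its height: a listed point, or the origin of a listed thing).
The state is a dict: "time_s": time; "joint_pos": joint angles; "joint_vel": joint speeds; "joint_torque": joint torques, N m; "tool_pos": TCP position; "eef_rot": TCP orientation; "force": force on the tool from outside, world axes, zero at the start; "moment": the same for the moment, N m; "gripper_width": finger opening in mm.
Only numpy, scipy, OpenCV 4.12 (cv2) and the standard library are available. Lean on these libraries where they do the work, as an engineer would, in place of code of your own. Each camera call takes 0.05 s, during which the arm holds its last target.

## Working session

There is one attempt and no reset: what is moved stays moved. The work goes in short steps, Python scripts to look and compute and a shell command to move; the robot and the scene stay as the last step left them, time stands still between calls to the robot, and variables do not carry over. Pictures are saved under pics/ and viewed, and the job is handed in when it is done.

```bash
ls -la; mkdir -p pics; python3 - <<'E'
from workcell import r, eyes, job, nets
import cv2,numpy as np
s=r.read_state();print(s)
for n in ("scene","top","wrist"):
    im=eyes.get_image(n); cv2.imwrite(f"pics/{n}0.png",im["pixels"])
    print(n,im["intrinsics"],im["k1"],im.get("origin"),im.get("orientation"),im.get("hand_eye"))
    for q in ("spindle","reel_near","rack","stand"):
        print(q,[(round(d["score"],2),np.round(d["xy"]*np.array([560,420]),0)) for d in nets.recognise(q,n)])
E
```

```text
total 12
drwxr-xr-x  3 agent agent 4096 Dec  7 15:37 .
drwxr-xr-x 23 root  root  4096 Dec  7 15:37 ..
drwxr-xr-x  2 agent agent 4096 Dec  7 15:37 pics
{'time_s': 0.0, 'joint_pos': array([-1.37319373e+00,  3.26953758e-01, -1.93595547e-01,  1.05199666e+00,
       -6.37685334e-07,  1.43661521e+00]), 'joint_vel': array([-0.00051199,  0.0002411 , -0.00129614, -0.00026012,  0.00130106,
        0.00018324]), 'joint_torque': array([-1.15127536e-03, -4.43399155e+01,  2.62440240e+01,  1.54947443e-02,
       -2.50959774e-04, -7.34569312e-06]), 'tool_pos': array([ 179.05558381, -519.41629118,  230.49203192]), 'eef_rot': array([ 0.96257977,  1.34939849, -0.96059763]), 'force': array([ 0.14748068,  0.00426741, -0.26382369]), 'moment': array([0.01472431, 0.00663617, 0.01909502]), 'gripper_width': 85.25831470810876}
scene [[391.99983446   0.         279.48263917]
 [  0.         391.99983446 215.2389857 ]
 [  0.           0.           1.        ]] -0.024608670176992992 [1160.4401942   554.13995187  702.70651242] [0.52220389 0.97662469 2.02146303] None
spindle [(0.52, array([252., 207.])), (0.16, arra
[... 494 characters left out ...]
eel_near [(0.55, array([377., 173.]))]
rack [(0.69, array([371., 179.]))]
stand [(0.98, array([233., 253.])), (0.95, array([209., 328.])), (0.84, array([109., 300.])), (0.83, array([234., 185.])), (0.83, array([221., 117.]))]
wrist [[344.03818078   0.         278.07018862]
 [  0.         344.03818078 203.53691477]
 [  0.           0.           1.        ]] -0.042710330909718285 None None [[-9.00285859e-04  3.18555532e-01 -9.47903773e-01 -1.42271956e+02]
 [-8.83656194e-04  9.47903533e-01  3.18556291e-01  8.29536308e+01]
 [ 9.99999204e-01  1.12441276e-03 -5.71890577e-04  8.17556217e-01]
 [ 0.00000000e+00  0.00000000e+00  0.00000000e+00  1.00000000e+00]]
spindle []
reel_near []
rack []
stand []
```

View pics/scene0.png

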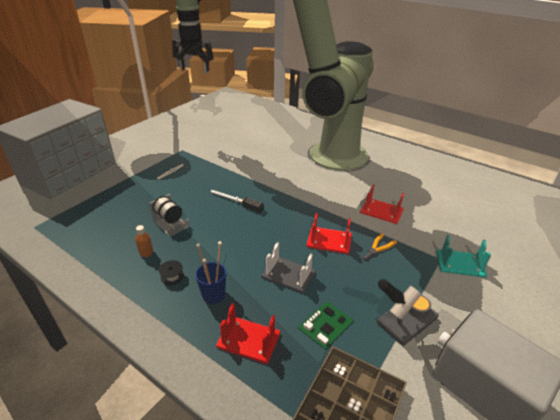

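View pics/top0.png

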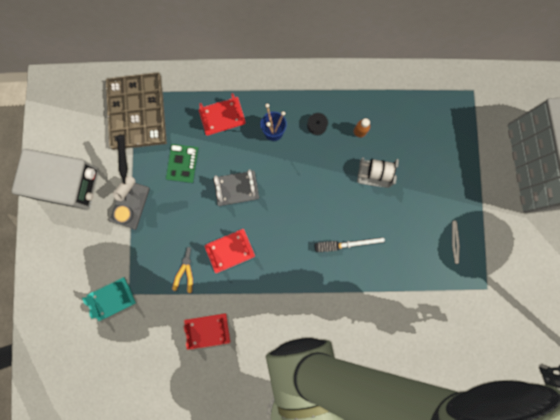

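View pics/wrist0.png

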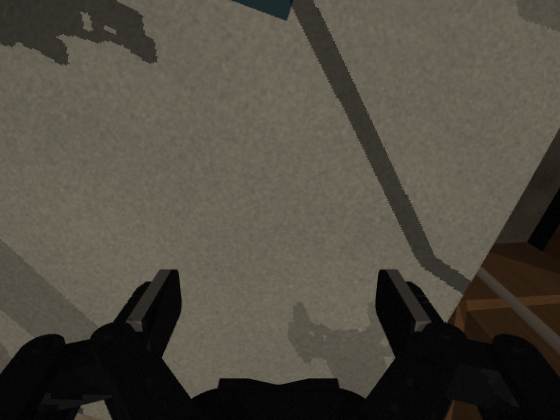

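The scene picture shows the grey stand with aluminium uprights at about (290,268), two reels in the rack at (170,213), and the spindle at (240,200). Top shows the same: stand (235,187), rack (380,172), spindle (345,245). The stand's look-alikes in the top view are red at (222,115), (230,250) and (208,331), and turquoise at (109,300). The one at (235,187) has the dark base and bare aluminium, so it fits. Next I'll make helpers and enlarged crops.

```bash
cat > h.py <<'E'
from workcell import r, eyes, job, nets
import cv2,numpy as np
from scipy.spatial.transform import Rotation as R
def pose():
    s=r.read_state(); return s["tool_pos"],R.from_rotvec(s["eef_rot"]).as_matrix(),s
def grab(name):
    p,Rt,_=pose(); im=eyes.get_image(name)
    if name=="wrist":
        H=np.array(im["hand_eye"]); im["Rc"]=Rt@H[:3,:3]; im["o"]=Rt@H[:3,3]+p
    else:
        im["Rc"]=R.from_rotvec(im["orientation"]).as_matrix(); im["o"]=np.array(im["origin"])
    return im
def slopes(im,uv):
    K=np.array(im["intrinsics"]); uv=np.atleast_2d(uv).astype(float)
    return cv2.undistortPoints(uv[:,None],K,np.array([im["k1"],0,0,0,0.]))[:,0]
def deproj(im,uv,z=None):
    uv=np.atleast_2d(uv); s=slopes(im,uv)
    if z is None: z=im["z_map"][uv[:,1].astype(int),uv[:,0].astype(int)]
    c=np.c_[s[:,0],-s[:,1],-np.ones(len(s))]*np.reshape(z,(-1,1))
    return c@im["Rc"].T+im["o"]
def onplane(im,uv,h):
    s=slopes(im,uv); d=np.c_[s[:,0],-s[:,1],-np.ones(len(s))]@im["Rc"].T
    return im["o"]+d*((h-im["o"][2])/d[:,2])[:,None]
def proj(im,P):
    c=(np.atleast_2d(P)-im["o"])@im["Rc"]
    s=np.c_[c[:,0]/-c[:,2],-c[:,1]/-c[:,2]]; r2=(s**2).sum(1,keepdims=True)
    s=s*(1+im["k1"]*r2); K=np.array(im["intrinsics"])
    return s*[K[0,0],K[1,1]]+[K[0,2],K[1,2]]
def cloud(im):
    v,u=np.mgrid[0:420,0:560]; uv=np.c_[u.ravel(),v.ravel()]
    return deproj(im,uv).reshape(420,560,3)
def crop(im,x0,y0,x1,y1,k,name):
    cv2.imwrite("pics/"+name,cv2.resize(im["pixels"][y0:y1,x0:x1],None,fx=k,fy=k,interpolation=cv2.INTER_CUBIC))
E
python3 - <<'E'
from h import *
for n in ("top","scene"):
    im=grab(n); np.savez(f"{n}.npz",**{k:v for k,v in im.items() if v is not None})
    for q in ("spindle","spindle_grip","reel_near","reel_far","rack","stand","slot_a","slot_b"):
        for d in nets.landmark_of(q,n)[:4]:
            uv=np.array(d["xy"])*[560,420]
            print(n,q,round(d["score"],2),uv.round(1),onplane(im,uv,{"spindle":12,"spindle_grip":12,"reel_near":48,"reel_far":48,"slot_a":46,"slot_b":46}.get(q,0)).round(1), deproj(im,uv).round(1))
    if n=="top":
        crop(im,300,140,410,260,5,"c_top1.png"); crop(im,200,160,270,215,8,"c_top2.png")
    else:
        crop(im,130,170,280,240,5,"c_s1.png"); crop(im,250,230,330,300,8,"c_s2.png")
E
```

```text
top spindle 0.8 [339.1 246.5] [[441.6 -79.6  12. ]] [[441.2 -78.2  22. ]]
top spindle 0.27 [218.2 187.8] [[601.8 239.6  12. ]] [[596.1 235.5  44.4]]
top spindle_grip 0.83 [322.9 249.6] [[434.  -36.6  12. ]] [[433.7 -35.7  21. ]]
top spindle_grip 0.68 [378.  175.3] [[ 631.6 -190.1   12. ]] [[ 621.2 -178.    64. ]]
top reel_near 0.8 [376.8 170. ] [[ 638.5 -179.2   48. ]] [[ 633.8 -174.    70.5]]
top reel_far 0.65 [339.  245.6] [[442.4 -74.4  48. ]] [[443.6 -78.4  19.8]]
top reel_far 0.53 [388.4 171.9] [[ 633.3 -209.6   48. ]] [[ 628.9 -204.2   69.2]]
top rack 0.64 [376.3 170.7] [[ 646.8 -188.8    0. ]] [[ 632.1 -172.6   70.3]]
top stand 0.92 [210.4 325.6] [[238.7 260.8   0. ]] [[240.  259.3  10.7]]
top stand 0.89 [233.8 185.6] [[609.4 198.9   0. ]] [[607.8 198.1   8.8]]
top stand 0.77 [232.9 251.9] [[430.9 201.3   0. ]] [[430.5 200.1  12.5]]
top stand 0.74 [222.9 119.3] [[795.5 229.6   0. ]] [[792.1 228.4  10.2]]
top slot_a 0.93 [212.3 255.9] [[419.8 249.6  46. ]] [[419.8 249.7  45.6]]
top slot_a 0.89 [249.5 181.4] [[611.8 153.9  46. ]] [[619.1 156.1   7.1]]
top slot_a 0.89 [184.4 332.
[... 1117 characters left out ...]
0.3 227.3  11.4]]
scene stand 0.66 [378.4 212.4] [[233.1 263.5   0. ]] [[245.5 267.4   9.4]]
scene slot_a 0.96 [486.2 249.9] [[273.  565.4  46. ]] [[213.  566.1   1.6]]
scene slot_a 0.93 [267.8 331.7] [[787.4 271.   46. ]] [[765.5 254.4   7.4]]
scene slot_a 0.89 [367.1 197.7] [[248.2 226.1  46. ]] [[259.2 230.   53.9]]
scene slot_a 0.87 [307.3 270.3] [[599.2 243.4  46. ]] [[589.5 238.1  34.7]]
scene slot_b 0.96 [486.2 249.9] [[273.  565.4  46. ]] [[213.  566.1   1.6]]
scene slot_b 0.93 [267.8 331.7] [[787.4 271.   46. ]] [[765.5 254.4   7.4]]
scene slot_b 0.89 [367.1 197.7] [[248.2 226.1  46. ]] [[259.2 230.   53.9]]
scene slot_b 0.87 [307.3 270.3] [[599.2 243.4  46. ]] [[589.5 238.1  34.7]]
```

```bash
sleep 1
```

```text
(no output)
```

View pics/c_top1.png

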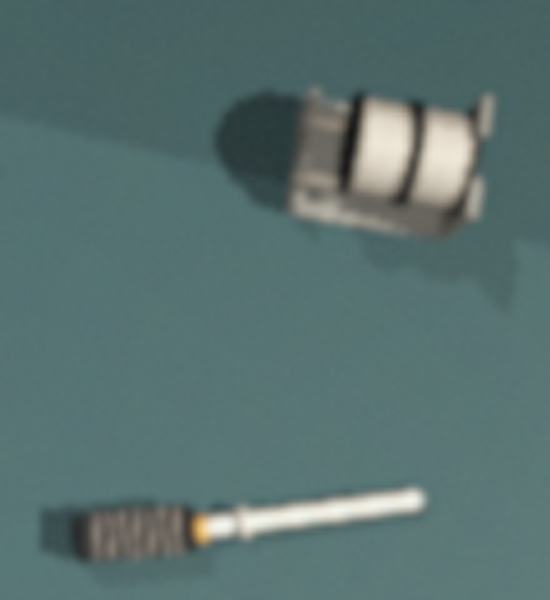

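View pics/c_s1.png

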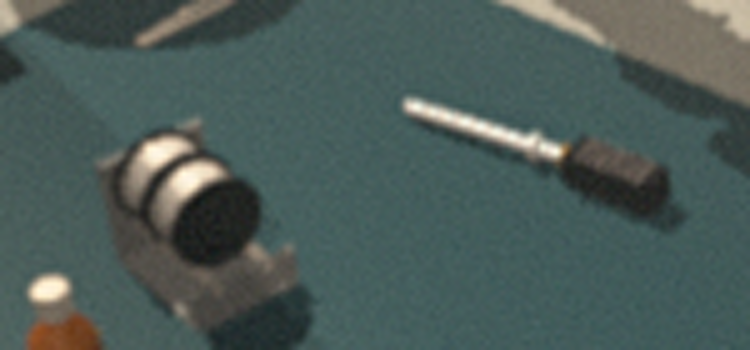

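View pics/c_s2.png

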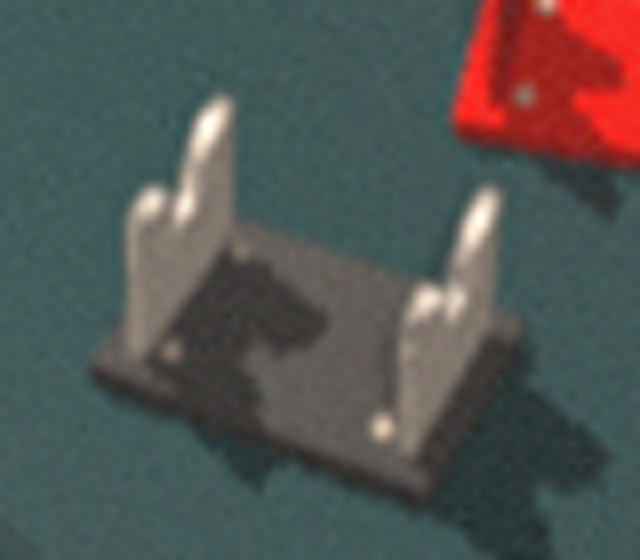

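View pics/c_top2.png

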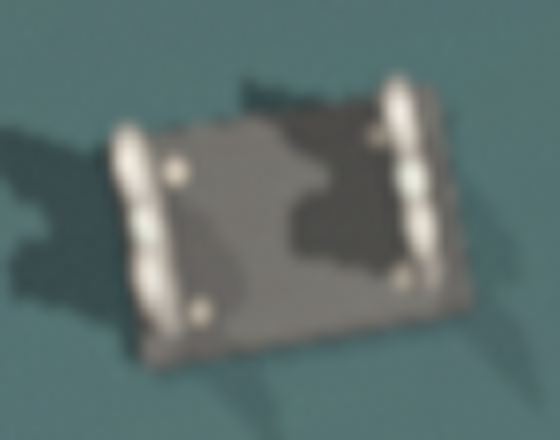

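```bash
python3 - <<'E'
from h import *
p,Rt,s=pose(); print(s["time_s"],p.round(1)); print(Rt.round(3))
for n in ("top","scene"):
    im=dict(np.load(n+".npz",allow_pickle=True)); C=cloud(im)
    # handle & rod
    m=(C[...,0]>400)&(C[...,0]<500)&(C[...,1]>-230)&(C[...,1]<20)&(C[...,2]>6)&(C[...,2]<40)
    Q=C[m]; print(n,"spindle pts",len(Q),Q.min(0).round(1),Q.max(0).round(1))
    # by y bins
    for a in range(-220,10,20):
        q=Q[(Q[:,1]>a)&(Q[:,1]<=a+20)]
        if len(q)>3: print(a+10,len(q),np.median(q,0).round(1),np.ptp(q[:,0]).round(1),q[:,2].max().round(1))
    m=(C[...,0]>570)&(C[...,0]<690)&(C[...,1]>-260)&(C[...,1]<-100)&(C[...,2]>15)
    Q=C[m]; print("rack",len(Q),Q.min(0).round(1),Q.max(0).round(1))
    q=Q[(Q[:,2]>60)]
    c=q[:,:2].mean(0); print(c.round(1))
    m=(C[...,0]>540)&(C[...,0]<680)&(C[...,1]>120)&(C[...,1]<290)&(C[...,2]>5)
    Q=C[m]; print("stand",len(Q),Q.min(0).round(1),Q.max(0).round(1))
    print(cv2.minAreaRect(Q[:,:2].astype(np.float32)))
E
```

```text
1.65 [ 179.2 -520.   231.3]
[[ 0.     0.945  0.326]
 [ 0.     0.326 -0.945]
 [-1.     0.    -0.   ]]
top spindle pts 373 [ 416.3 -219.8    6. ] [497.6  18.2  30.9]
-190 18 [ 458.7 -190.1    9.8] 50.5 15.7
-170 17 [ 455.  -167.9   10.9] 7.9 14.3
-150 26 [ 452.4 -148.9   12.5] 26.5 16.7
-130 22 [ 450.  -130.3   13.1] 23.7 16.0
-110 28 [ 447.5 -106.7   14.6] 36.8 19.5
-90 28 [445.2 -88.4  15.6] 58.7 19.9
-70 62 [442.5 -69.8  23.4] 45.7 30.9
-50 76 [441.4 -49.5  23.2] 23.8 28.8
-30 69 [440.3 -30.3  22.9] 23.4 28.0
-10 24 [439.3 -17.5  22.8] 23.6 27.7
rack 653 [ 599.2 -229.4   15.2] [ 676.  -136.1   79.1]
[ 635.6 -191.7]
stand 1198 [540.2 133.4   5. ] [673.4 289.9  69.8]
((607.4852905273438, 211.72889709472656), (132.1482696533203, 155.60874938964844), 1.7035400867462158)
scene spindle pts 288 [ 426.9 -195.4    6.3] [462.5 -12.6  27.4]
-190 11 [ 459.2 -187.9   10.3] 6.7 13.8
-170 16 [ 456.2 -168.1   10.7] 9.5 12.6
-150 14 [ 454.6 -146.9   10.3] 9.8 14.3
-130 12 [ 452.5 -130.8   12.1] 5.6 15.8
-110 19 [ 451.1 -106.7   13.7] 12.3 19.4
-90 15 [448.  -92.5  13.4] 8.9 19.1
-70 48 [451.9 -68.5  21.6] 26.6 27.4
-50 60 [451.8 -50.   22.6] 27.3 25.7
-30 57 [448.2 -30.   22.1] 30.0 26.5
-10 36 [444.4 -15.3  18. ] 22.2 26.3
rack 744 [ 600.1 -234.1   15.4] [ 677.2 -134.9   76.4]
[ 640.9 -191.6]
stand 1324 [553.5 141.7   5. ] [648.9 254.1  67.2]
((601.443359375, 192.822021484375), (80.09709930419922, 112.80461120605469), 10.15247917175293)
```

```bash
python3 -m handwheel '5 57.9 -24.3 119 0 0 8.5;5 57.9 -24.3 119 0 0 8.5;5 57.9 -24.3 119 0 0 8.5;5 57.9 -24.3 119 0 0 8.5;5 57.9 -24.3 119 0 0 8.5;5 57.9 -24.3 119 0 0 8.5;5 57.9 -24.3 119 0 0 8.5;5 57.9 -24.3 119 0 0 8.5' 80
```

```text
time_s: 2.65
tool_pos: [419.0, -310.7, 195.6]
eef_rot: [1.909, 0.735, -1.715]
force: [0.5, -0.3, 0.7]
gripper_width: 85.1
```

```bash
cat > d.py <<'E'
import sys
from h import *
# usage: x y z yaw(deg of tool y) : tool-down target -> tool shift cm & turn deg
def down(yaw,pitch=0):
    a=np.radians(yaw); y=np.array([np.cos(a),np.sin(a),0]); x=np.array([0,0,-1.]); z=np.cross(x,y)
    M=np.c_[x,y,z]
    return M
def delta(P,M):
    p,Rt,s=pose(); 
    print("shift cm",(Rt.T@(np.array(P)-p)/10).round(2),"turn",np.degrees(R.from_matrix(Rt.T@M).as_rotvec()).round(2), "t",round(s["time_s"],2),"j",s["joint_pos"].round(2))
if __name__=="__main__":
    v=list(map(float,sys.argv[1:])); delta(v[:3],down(v[3]))
E
python3 d.py 647 -101 100 -100; python3 -c "
from h import *
print(pose()[1].round(3))"
```

```text
shift cm [ 12.92  -0.41 -29.73] turn [51.58 -5.65  3.35] t 2.65 j [-0.84  0.3  -0.33  0.95  0.11  3.14]
[[ 0.076  0.665 -0.743]
 [ 0.08  -0.747 -0.66 ]
 [-0.994 -0.009 -0.11 ]]
```

```bash
python3 d.py 640 -105 150 40
```

```text
shift cm [  7.86  -0.63 -29.5 ] turn [-88.27  -5.43  -4.45] t 2.65 j [-0.84  0.3  -0.33  0.95  0.11  3.14]
```

```bash
python3 -m handwheel '2 -0.6 -10 -20 -5 -4 8.5;4 -0.6 -20 -40 -5 -4 8.5;7.8 -0.6 -29.5 -88 -5 -4 8.5;7.8 -0.6 -29.5 -88 -5 -4 8.5;7.8 -0.6 -29.5 -88 -5 -4 8.5;7.8 -0.6 -29.5 -88 -5 -4 8.5;7.8 -0.6 -29.5 -88 -5 -4 8.5;7.8 -0.6 -29.5 -88 -5 -4 8.5'; python3 d.py 645 -103 100 130
```

```text
time_s: 3.65
tool_pos: [639.2, -106.9, 149.8]
eef_rot: [0.725, 1.449, -0.711]
force: [-1.0, 0.7, 0.0]
gripper_width: 84.4
shift cm [4.99 0.66 0.06] turn [-92.72   0.2   -0.49] t 3.65 j [-0.28  0.56 -0.03  0.97  0.01  2.21]
```

```bash
python3 -m handwheel '3 0.6 0 -10 0 0 8.5;5 0.6 0 -20 0 0 8.5;5 0.6 0 -85 0 0 8.5;5 0.6 0 -85 0 0 8.5;5 0.6 0 -85 0 0 8.5;5 0.6 0 -85 0 0 8.5;5 0.6 0 -85 0 0 8.5;5 0.6 0 -85 0 0 8.5'; python3 d.py 647 -101 80 -160
```

```text
time_s: 4.65
tool_pos: [644.1, -103.3, 100.1]
eef_rot: [-0.428, 1.521, 0.438]
force: [0.6, -1.5, 0.1]
gripper_width: 85.2
shift cm [2.02 0.04 0.36] turn [-78.3    0.52   0.09] t 4.65 j [-0.28  0.61 -0.08  0.87  0.01  0.74]
```

```bash
python3 -m handwheel '2 0 0 -10 0 0 8.5;2 0 0 -20 0 0 8.5;2 0 0 -80 0 0 8.5;2 0 0 -80 0 0 8.5;2 0 0 -80 0 0 8.5;2 0 0 -80 0 0 8.5;2 0 0 -80 0 0 8.5;2 0 0 -80 0 0 8.5'; python3 d.py 647 -101 60 -100
```

```text
time_s: 5.65
tool_pos: [644.1, -103.1, 80.1]
eef_rot: [-1.478, 0.998, 1.48]
force: [-0.6, -0.1, 1.2]
gripper_width: 84.7
shift cm [ 2.01 -0.33  0.08] turn [-58.42   0.09   0.5 ] t 5.65 j [-0.28  0.63 -0.1   0.83  0.01 -0.65]
```

```bash
python3 -m handwheel '2 -0.3 0 -10 0 0 8.5;2 -0.3 0 -58 0 0 8.5;2 -0.3 0 -58 0 0 8.5;2 -0.3 0 -58 0 0 8.5;2 -0.3 0 -58 0 0 8.5;2 -0.3 0 -58 0 0 8.5;2 -0.3 0 -58 0 0 8.5;2 -0.3 0 -58 0 0 8.5'
python3 - <<'E'
from h import *
im=grab("wrist"); p,Rt,s=pose(); np.savez("rackview.npz",p=p,Rt=Rt,**{k:v for k,v in im.items() if v is not None})
cv2.imwrite("pics/w_rack.png",im["pixels"]); print(p,Rt.round(4),s["joint_pos"].round(3))
z=im["z_map"]; cv2.imwrite("pics/w_rackz.png",np.clip((z-50)*1.3,0,255).astype(np.uint8))
E
```

```text
time_s: 6.65
tool_pos: [647.0, -101.9, 60.2]
eef_rot: [-2.123, 0.191, 2.116]
force: [-0.2, 0.7, -0.1]
gripper_width: 85.2
[ 647.02080908 -101.932573     60.20102998] [[ 0.0042 -0.1859 -0.9826]
 [ 0.0074 -0.9825  0.1859]
 [-1.     -0.0081 -0.0028]] [-0.273  0.66  -0.11   0.799  0.008 -1.657]
```

View pics/w_rack.png

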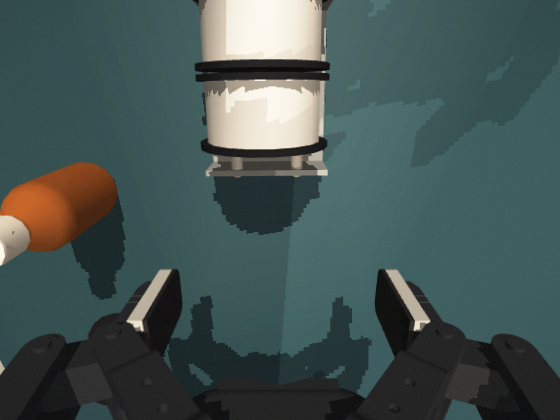

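The wrist picture shows the near reel's front flange at row 148, its back flange at row 77, the far reel above that, the rack's low plate at row 170, and the bottle at (70,210). I'll fit the bore axis next.

```bash
cat > fitreel.py <<'E'
from h import *
from scipy.optimize import least_squares
im=dict(np.load("rackview.npz",allow_pickle=True)); C=cloud(im)
v,u=np.mgrid[0:420,0:560]
m=(C[...,2]>52)&(v<160)&(u>180)&(u<345)&(im["z_map"]>0)
white=im["pixels"].min(2)>120
Q=C[m&white]; print(len(Q),Q.min(0).round(1),Q.max(0).round(1))
def f(a,Q):
    x0,th,z0,rr=a
    # axis passes (x0,-180,z0) dir (sin th, -cos th)
    d=np.array([np.sin(th),-np.cos(th)]); n=np.array([np.cos(th),np.sin(th)])
    lat=(Q[:,:2]-[x0,-180])@n
    return np.hypot(lat,Q[:,2]-z0)-rr
s=least_squares(f,[632,-.17,48,24],args=(Q,),loss="soft_l1",f_scale=.5); print("free",s.x.round(4),np.degrees(s.x[1]),np.abs(s.fun).mean())
B=C[m&~white]; 
k=np.abs(f([s.x[0],s.x[1],s.x[2],28],B))<3; B=B[k]; print(len(B))
s2=least_squares(lambda a:f([*a,28],B),[632,-.17,48],loss="soft_l1",f_scale=.5); print("flange r28",s2.x.round(4),np.degrees(s2.x[1]),np.abs(s2.fun).mean())
# along-axis of flange pts
th=s.x[1]; al=(B[:,:2]-[s.x[0],-180])@[np.sin(th),-np.cos(th)]
print(np.histogram(al,bins=np.arange(-30,50,2)))
# front plate
P=C[(v>160)&(v<178)&(u>205)&(u<330)&(C[...,2]>20)]
al=(P[:,:2]-[s.x[0],-180])@[np.sin(th),-np.cos(th)]; la=(P[:,:2]-[s.x[0],-180])@[np.cos(th),np.sin(th)]
print("plate",np.percentile(al,[5,50,95]).round(1),la.min().round(1),la.max().round(1),np.percentile(P[:,2],[50,95]).round(1))
E
python3 fitreel.py
```

```text
13945 [ 611.7 -217.7   52.9] [ 665.3 -158.8   76.9]
free [ 6.405027e+02 -1.779000e-01  4.788640e+01  2.409900e+01] -10.195279914781723 0.45286007222120883
3109
flange r28 [ 6.40542e+02 -1.76500e-01  4.73487e+01] -10.114697862076975 0.5120157105139705
(array([  0,   0,   0,   0,  40, 653, 323,   0,   0,   0,   0,   0,   0,
         0,   0,   0,   2,   0, 272, 741, 264, 795,  19,   0,   0,   0,
         0,   0,   0,   0,   0,   0,   0,   0,   0,   0,   0,   0,   0]), array([-30, -28, -26, -24, -22, -20, -18, -16, -14, -12, -10,  -8,  -6,
        -4,  -2,   0,   2,   4,   6,   8,  10,  12,  14,  16,  18,  20,
        22,  24,  26,  28,  30,  32,  34,  36,  38,  40,  42,  44,  46,
        48]))
plate [-39.6 -37.3 -33.4] -32.1 31.9 [25.1 26.5]
```

```bash
python3 d.py 441 -42 90 -86
```

```text
shift cm [-3.02 -2.08 21.35] turn [-14.71  -0.22   0.44] t 6.7 j [-0.27  0.66 -0.11  0.8   0.01 -1.66]
```

```bash
python3 -m handwheel '-3 -1 5 -5 0 0 8.5;-3 -2.1 11 -14.7 0 0 8.5;-3 -2.1 21.3 -14.7 0 0 8.5;-3 -2.1 21.3 -14.7 0 0 8.5;-3 -2.1 21.3 -14.7 0 0 8.5;-3 -2.1 21.3 -14.7 0 0 8.5;-3 -2.1 21.3 -14.7 0 0 8.5;-3 -2.1 21.3 -14.7 0 0 8.5'
python3 - <<'E'
from h import *
im=grab("wrist"); p,Rt,s=pose(); np.savez("spview.npz",p=p,Rt=Rt,**{k:v for k,v in im.items() if v is not None})
cv2.imwrite("pics/w_sp.png",im["pixels"]); print(p,Rt.round(4))
E
```

```text
time_s: 7.7
tool_pos: [442.4, -42.4, 89.7]
eef_rot: [2.194, 0.085, -2.184]
force: [-0.1, 0.6, -0.4]
gripper_width: 85.1
[442.18502528 -42.33173185  89.69978393] [[ 0.0045  0.0704 -0.9975]
 [ 0.0074 -0.9975 -0.0704]
 [-1.     -0.0071 -0.005 ]]
```

View pics/w_sp.png

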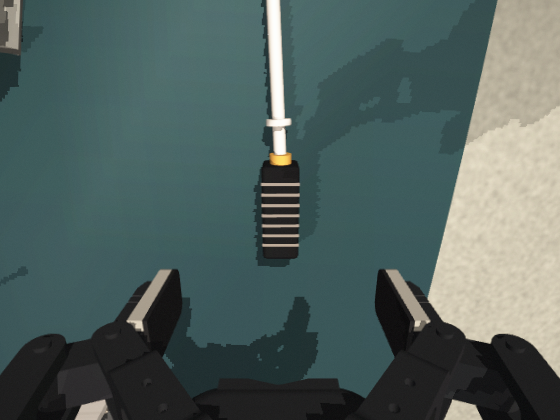

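The handle is at columns 262–299, rows 160–258. The rod runs up from (280,150), leaning left to (272,0).

```bash
cat > fitsp.py <<'E'
from h import *
im=dict(np.load("spview.npz",allow_pickle=True)); C=cloud(im); v,u=np.mgrid[0:420,0:560]
m=(v>158)&(v<262)&(u>250)&(u<310)&(C[...,2]>20)&(im["z_map"]>0)
Q=C[m]; print("handle",len(Q),np.percentile(Q,[2,50,98],axis=0).round(1)); r_=cv2.minAreaRect(Q[:,:2].astype(np.float32)); print(r_)
c=Q.mean(0); _,_,V=np.linalg.svd(Q[:,:2]-Q[:,:2].mean(0),full_matrices=False); d=V[0]*np.sign(-V[0][1]); print("PCA dir yaw",np.degrees(np.arctan2(d[1],d[0])))
# edge based per row mid
xs=[];ys=[]
for y in np.arange(-70,-14,3):
    q=Q[np.abs(Q[:,1]-y)<2]; 
    if len(q)>20: xs.append((np.percentile(q[:,0],2)+np.percentile(q[:,0],98))/2); ys.append(y)
k=np.polyfit(ys,xs,1); print("mid line x=",k, "yaw",np.degrees(np.arctan2(-1,-k[0])))
# rod
m=(v<115)&(u>255)&(u<300)&(C[...,2]>6)&(im["z_map"]>0)&(im["pixels"].min(2)>90)
Q=C[m]; xs=[];ys=[];zs=[]
for y in np.arange(Q[:,1].min()+2,Q[:,1].max(),3):
    q=Q[np.abs(Q[:,1]-y)<2]
    if len(q)>10: xs.append((np.percentile(q[:,0],3)+np.percentile(q[:,0],97))/2); ys.append(y); zs.append(np.percentile(q[:,2],92)-4)
kx=np.polyfit(ys,xs,1);kz=np.polyfit(ys,zs,1); print("rod",kx,kz,"range",ys[0],ys[-1]); print(np.round(zs,1))
E
python3 fitsp.py
```

```text
handle 3405 [[431.  -77.7  21.5]
 [443.  -49.5  23.5]
 [455.1 -17.   24.9]]
((442.84234619140625, -46.65837097167969), (24.182954788208008, 64.10494232177734), 3.6441757678985596)
PCA dir yaw -85.8767898846753
mid line x= [-6.80355840e-02  4.39723219e+02] yaw -86.10784617335254
rod [-1.17311129e-01  4.35964574e+02] [ 0.03086053 14.44444254] range -170.72557711710755 -110.72557711710755
[ 9.1  9.4  9.4  9.3  9.6  9.7  9.7 10.1  9.7 10.   9.9 10.1 10.3 10.4
 10.7 10.6 10.5 10.7 10.9 10.9 11.1]
```

```bash
python3 d.py 442.9 -49 2 -86.1
```

```text
shift cm [8.77 0.73 0.02] turn [ 0.14 -0.28  0.41] t 7.75 j [-0.27  0.29 -0.66  0.62  0.01 -1.91]
```

```bash
python3 -m handwheel '3 0.7 0 0 0 0.4 6;6 0.7 0 0 0 0.4 6;7.5 0.7 0 0 0 0.4 6;8.4 0.7 0 0 0 0.4 6;8.7 0.7 0 0 0 0.4 5;8.7 0.7 0 0 0 0.4 4;8.7 0.7 0 0 0 0.4 2.6;8.7 0.7 0 0 0 0.4 2' 100;  python3 -m handwheel '0 0 0 0 0 0 1.5;0 0 0 0 0 0 1.5;0 0 0 0 0 0 1.5;-1 0 0 0 0 0 1.5;-3 0 0 0 0 0 1.5;-6 0 0 0 0 0 1.5;-9 0 0 0 0 0 1.5;-9 0 0 0 0 0 1.5'
python3 - <<'E'
from h import *
im=grab("wrist"); p,Rt,s=pose(); np.savez("held.npz",p=p,Rt=Rt,**{k:v for k,v in im.items() if v is not None})
cv2.imwrite("pics/w_held.png",im["pixels"]); print(p,Rt.round(4),s["force"],s["moment"],s["gripper_width"])
im=grab("scene"); crop(im,180,130,330,240,5,"s_held.png")
E
```

```text
time_s: 8.75
tool_pos: [442.8, -48.6, 3.7]
eef_rot: [2.192, 0.077, -2.179]
force: [-1.5, 0.4, 5.9]
gripper_width: 22.1
time_s: 9.75
tool_pos: [443.9, -49.0, 95.2]
eef_rot: [2.195, 0.076, -2.174]
force: [0.7, -0.0, -1.6]
gripper_width: 22.1
[442.82834079 -48.73366611  93.90506928] [[ 7.600e-03  7.060e-02 -9.975e-01]
 [-3.000e-04 -9.975e-01 -7.060e-02]
 [-1.000e+00  8.000e-04 -7.600e-03]] [-0.15239673 -0.04214154 -2.10558207] [-0.0075833   0.03959469 -0.00262459] 22.22662471544091
```

View pics/w_held.png

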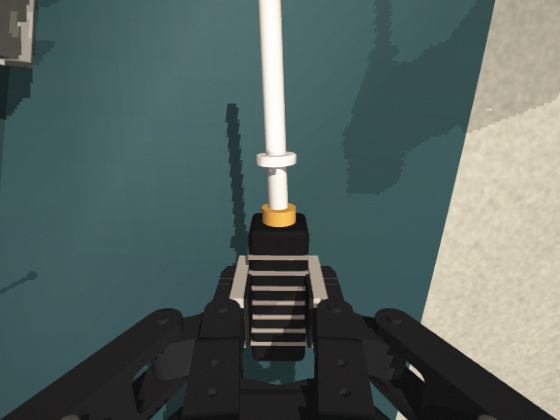

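View pics/s_held.png

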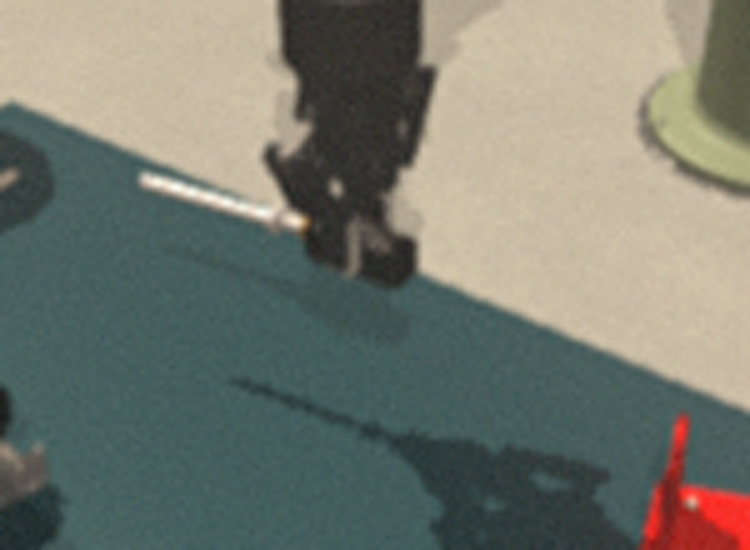

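The spindle is held: pads on the handle at rows 255–305, collar at row 159, rod running up to (270,0). Now I fit the rod in the tool frame.

```bash
cat > fitrod.py <<'E'
from h import *
import sys
from scipy.optimize import least_squares
def fitrod(fn,show=True):
    im=dict(np.load(fn,allow_pickle=True)); C=cloud(im); v,u=np.mgrid[0:420,0:560]
    T=(C-im["p"])@im["Rt"]   # tool coords
    z=im["z_map"]
    m=(v<205)&(u>240)&(u<310)&(z>0)&(z<160)&(T[...,0]<20)
    Q=T[m]
    # exclude collar by pixel rows: find wide rows
    w=m.sum(1)
    col=[i for i in range(100,190) if w[i]>34]
    ok=m&~((v>min(col)-4)&(v<max(col)+4))&(v<min(col)-3)
    # drop grazing edge pixels
    ok&=cv2.erode(ok.astype(np.uint8),np.ones((1,5))).astype(bool)
    Q=T[ok]
    def f(a):
        return np.hypot(Q[:,2]-a[0]-a[1]*(Q[:,1]-90),Q[:,0]-a[2]-a[3]*(Q[:,1]-90))-4
    s=least_squares(f,[0,0,-8,0],loss="soft_l1",f_scale=.4)
    sigma=np.abs(s.fun).mean()
    yc=np.median(T[m&(v>=min(col))&(v<=max(col))],0)
    if show: print("rod at ytool=90: z,dz/dy,x,dx/dy",s.x.round(4),"res",sigma.round(3),"n",len(Q),"y",Q[:,1].min().round(1),Q[:,1].max().round(1),"collar rows",col[0],col[-1],"collar",yc.round(1))
    return s.x,yc
if __name__=="__main__":
    fitrod(sys.argv[1])
    im=dict(np.load(sys.argv[1],allow_pickle=True)); C=cloud(im); v,u=np.mgrid[0:420,0:560]; T=(C-im["p"])@im["Rt"]
    m=(v>216)&(v<355)&(u>252)&(u<306)&(im["z_map"]>0)&(im["z_map"]<140)
    Q=T[m]; print("handle top",np.percentile(Q,[2,50,98],axis=0).round(1), np.polyfit(Q[:,1],Q[:,0],1))
    m=(v>150)&(v<168)&(u>256)&(u<298)&(im["z_map"]<140); Q=T[m];print("collar y",np.percentile(Q[:,1],[3,50,97]).round(1),Q[:,0].min().round(1))
E
python3 fitrod.py held.npz
```

```text
rod at ytool=90: z,dz/dy,x,dx/dy [-4.4783 -0.041  -7.2704  0.0323] res 0.468 n 2571 y 60.3 112.5 collar rows 153 164 collar [-14.2  57.4  -3.1]
handle top [[-22.6   5.7 -12.1]
 [-21.1  21.2  -2. ]
 [-14.4  33.2   8.3]] [  0.16609125 -23.90971971]
collar y [53.6 57.3 59.6] -143.6
```

```bash
cat > plan.py <<'E'
from h import *
from d import down,delta
import sys
# rod in tool (camera-measured), bore line
ROD=np.array([-4.4783,-0.041,-7.2704,0.0323]) # z@90,dz,x@90,dx
TH=-0.1779; D=np.array([np.sin(TH),-np.cos(TH),0]); L0=np.array([640.5,-180,47.8])
TIP=153.
def rodpt(y): return np.array([ROD[2]+ROD[3]*(y-90),y,ROD[0]+ROD[1]*(y-90)])
def target(along_tip,dlat=0,dz=0,D=D,L0=L0,ref=TIP):
    M0=down(np.degrees(np.arctan2(D[1],D[0])))
    rd=np.array([ROD[3],1,ROD[1]]); rd/=np.linalg.norm(rd); a=M0@rd
    ax=np.cross(a,D); n=np.linalg.norm(ax)
    M=R.from_rotvec(ax/n*np.arcsin(n)).as_matrix()@M0
    N=np.array([-D[1],D[0],0]) # left-ish normal
    return L0+along_tip*D+N*dlat+np.array([0,0,dz])-M@rodpt(ref),M
def tipnow():
    p,Rt,s=pose(); t=Rt@rodpt(TIP)+p; b=Rt@rodpt(60)+p; d=(t-b)/np.linalg.norm(t-b)
    N=np.array([-D[1],D[0],0]); 
    e=t-L0; print("tip along %.1f lat %.2f z %.2f | at y60 lat %.2f z %.2f"%(e@D,e@N,e[2],(b-L0)@N,(b-L0)[2]), "F",s["force"].round(1),"M",s["moment"].round(2),"w",round(s["gripper_width"],1),"t",round(s["time_s"],2))
if __name__=="__main__":
    v=[float(x) for x in sys.argv[1:]]
    tipnow(); P,M=target(*v); print("P",P.round(1)); delta(P,M); print("M",M.round(4).tolist())
E
python3 plan.py -40
python3 - <<'E'
from h import *
im=dict(np.load("top.npz",allow_pickle=True))
for q,uv in (("cup",(273,125)),("bottle",(362,128)),("swabtips",(268,107))): print(q,onplane(im,uv,75).round(0))
E
```

```text
tip along 52.3 lat -174.25 z 50.46 | at y60 lat -200.83 z 53.43 F [-0.5  0.3 -1.1] M [0.03 0.04 0.03] w 21.8 t 9.85
P [673.9  10.   37.6]
shift cm [  5.67  -4.2  -23.51] turn [16.58 -0.55  1.88] t 9.85 j [-0.28  0.29 -0.66  0.62  0.   -1.92]
M [[-0.0064, -0.217, -0.9761], [-0.0316, -0.9756, 0.2171], [-0.9995, 0.0323, -0.0007]]
cup [[754.  91.  75.]]
bottle [[ 744. -139.   75.]]
swabtips [[802. 104.  75.]]
```

```bash
python3 -m handwheel '0 -2 -5 4 0 0.5 1.5;0 -4.2 -11 10 -0.3 1 1.5;0 -4.2 -17 16.6 -0.5 1.9 1.5;0 -4.2 -23.5 16.6 -0.5 1.9 1.5;0 -4.2 -23.5 16.6 -0.5 1.9 1.5;2 -4.2 -23.5 16.6 -0.5 1.9 1.5;4 -4.2 -23.5 16.6 -0.5 1.9 1.5;4.5 -4.2 -23.5 16.6 -0.5 1.9 1.5'; python3 plan.py -40; sleep 0; python3 plan.py -40
python3 - <<'E'
from h import *
im=grab("wrist"); p,Rt,s=pose(); np.savez("held2.npz",p=p,Rt=Rt,**{k:v for k,v in im.items() if v is not None})
E
python3 fitrod.py held2.npz
```

```text
time_s: 10.85
tool_pos: [670.4, 10.1, 45.9]
eef_rot: [-2.11, 0.268, 2.129]
force: [-0.3, -0.4, -0.6]
gripper_width: 21.7
tip along -39.5 lat -3.40 z 8.38 | at y60 lat -3.35 z 8.31 F [-0.3 -0.4 -0.6] M [ 0.04 -0.   -0.06] w 21.7 t 10.85
P [673.9  10.   37.6]
shift cm [ 0.82 -0.09 -0.34] turn [-0.02  0.34 -0.06] t 10.85 j [-0.08  0.71 -0.05  0.82 -0.03 -1.43]
M [[-0.0064, -0.217, -0.9761], [-0.0316, -0.9756, 0.2171], [-0.9995, 0.0323, -0.0007]]
tip along -39.5 lat -3.40 z 8.38 | at y60 lat -3.35 z 8.31 F [-0.3 -0.4 -0.6] M [ 0.04 -0.   -0.06] w 21.7 t 10.85
P [673.9  10.   37.6]
shift cm [ 0.82 -0.09 -0.34] turn [-0.02  0.34 -0.06] t 10.85 j [-0.08  0.71 -0.05  0.82 -0.03 -1.43]
M [[-0.0064, -0.217, -0.9761], [-0.0316, -0.9756, 0.2171], [-0.9995, 0.0323, -0.0007]]
rod at ytool=90: z,dz/dy,x,dx/dy [-3.0368 -0.0371 -5.3711  0.0316] res 0.456 n 2579 y 59.7 112.1 collar rows 153 164 collar [-12.3  56.7  -1.7]
handle top [[-20.8   5.1 -10.6]
 [-19.2  20.5  -0.6]
 [-12.6  32.4   9.7]] [  0.16986564 -22.04868539]
collar y [53.1 56.6 58.9] -141.8
```

```bash
cat >> h.py <<'E'
def toolcloud(im):
    v,u=np.mgrid[0:420,0:560]; uv=np.c_[u.ravel(),v.ravel()]; s=slopes(im,uv); z=im["z_map"].ravel()
    c=np.c_[s[:,0],-s[:,1],-np.ones(len(s))]*z[:,None]; H=np.array(im["hand_eye"])
    return (c@H[:3,:3].T+H[:3,3]).reshape(420,560,3)
E
sed -i 's/T=(C-im\["p"\])@im\["Rt"\]/T=toolcloud(im)/' fitrod.py; grep -n toolcloud fitrod.py
for f in held held2; do python3 fitrod.py $f.npz; done
python3 - <<'E'
from h import *
# rackview: difference between saved p and grab-time pose
for f in ("rackview","spview","held","held2"):
    im=dict(np.load(f+".npz",allow_pickle=True)); H=im["hand_eye"]; Rt=im["Rc"]@H[:3,:3].T; p=im["o"]-Rt@H[:3,3]; print(f,p.round(2),im["p"].round(2),(Rt@[0,1,0]).round(4),im["Rt"][:,1].round(4))
E
python3 plan.py -40;
```

```text
6:    T=toolcloud(im)   # tool coords
26:    im=dict(np.load(sys.argv[1],allow_pickle=True)); C=cloud(im); v,u=np.mgrid[0:420,0:560]; T=toolcloud(im)
rod at ytool=90: z,dz/dy,x,dx/dy [-3.4864 -0.0409 -5.8783  0.0332] res 0.468 n 2571 y 60.0 112.2 collar rows 153 164 collar [-12.8  57.1  -2.1]
handle top [[-21.3   5.4 -11.1]
 [-19.8  20.9  -1. ]
 [-13.1  32.8   9.3]] [  0.1669213  -22.55008198]
collar y [53.3 56.9 59.3] -142.3
rod at ytool=90: z,dz/dy,x,dx/dy [-3.6225 -0.0371 -5.83    0.0317] res 0.456 n 2579 y 59.6 112.0 collar rows 153 164 collar [-12.8  56.6  -2.3]
handle top [[-21.3   5.  -11.2]
 [-19.7  20.4  -1.2]
 [-13.1  32.4   9.2]] [  0.17001205 -22.5105352 ]
collar y [53.  56.5 58.8] -142.3
rackview [ 647.03 -101.91   60.19] [ 647.02 -101.93   60.2 ] [-0.1861 -0.9825 -0.0081] [-0.1859 -0.9825 -0.0081]
spview [442.44 -42.4   89.74] [442.19 -42.33  89.7 ] [ 0.0704 -0.9975 -0.007 ] [ 0.0704 -0.9975 -0.0071]
held [443.85 -48.99  95.22] [442.83 -48.73  93.91] [ 0.0706 -0.9975  0.0016] [ 7.060e-02 -9.975e-01  8.000e-04]
held2 [670.44  10.09  45.89] [671.04  10.06  46.36] [-0.2173 -0.9755  0.0333] [-0.2174 -0.9755  0.033 ]
tip along -39.6 lat -2.81 z 8.82 | at y60 lat -2.76 z 8.77 F [ 0.3  0.2 -1.4] M [ 0.11  0.01 -0.02] w 22.2 t 10.9
P [673.9  10.   37.6]
shift cm [ 0.87 -0.08 -0.28] turn [-0.02  0.27 -0.05] t 10.9 j [-0.08  0.71 -0.05  0.82 -0.03 -1.43]
M [[-0.0064, -0.217, -0.9761], [-0.0316, -0.9756, 0.2171], [-0.9995, 0.0323, -0.0007]]
```

```bash
sed -i 's/^ROD=.*/ROD=np.array([-3.55,-0.039,-5.85,0.0325])/' plan.py; python3 plan.py -30
```

```text
tip along -39.6 lat -3.87 z 7.40 | at y60 lat -3.64 z 7.36 F [ 0.3  0.2 -1.4] M [ 0.11  0.01 -0.02] w 22.2 t 10.9
P [672.8   0.   39. ]
shift cm [ 0.76  0.92 -0.4 ] turn [-0.14  0.28 -0.03] t 10.9 j [-0.08  0.71 -0.05  0.82 -0.03 -1.43]
M [[-0.0064, -0.2151, -0.9766], [-0.0318, -0.9761, 0.2152], [-0.9995, 0.0325, -0.0006]]
```

```bash
python3 -m handwheel '0.4 0 -0.4 0 0.2 0 1.5;0.76 0.2 -0.4 -0.1 0.3 0 1.5;0.76 0.5 -0.4 -0.1 0.3 0 1.5;0.76 0.9 -0.4 -0.1 0.3 0 1.5;0.76 0.9 -0.4 -0.1 0.3 0 1.5;0.76 0.9 -0.4 -0.1 0.3 0 1.5;0.76 0.9 -0.4 -0.1 0.3 0 1.5;0.76 0.9 -0.4 -0.1 0.3 0 1.5'; python3 plan.py -25
python3 - <<'E'
from h import *
im=grab("wrist"); cv2.imwrite("pics/w_pre.png",im["pixels"])
im=grab("scene"); crop(im,120,150,270,260,5,"s_pre.png")
im=grab("top"); crop(im,280,120,420,220,5,"t_pre.png")
E
python3 plan.py -25
```

```text
time_s: 11.9
tool_pos: [675.4, 0.2, 41.6]
eef_rot: [-2.124, 0.266, 2.119]
force: [0.0, 0.8, -1.0]
gripper_width: 22.1
tip along -30.7 lat 2.46 z 2.58 | at y60 lat 2.48 z 2.56 F [ 0.   0.8 -1. ] M [ 0.09  0.01 -0.02] w 22.1 t 11.9
P [671.9  -4.9  39. ]
shift cm [0.27 0.57 0.23] turn [-0.02 -0.3   0.  ] t 11.9 j [-0.09  0.72 -0.05  0.8  -0.03 -1.45]
M [[-0.0064, -0.2151, -0.9766], [-0.0318, -0.9761, 0.2152], [-0.9995, 0.0325, -0.0006]]
tip along -30.6 lat 2.45 z 2.57 | at y60 lat 2.49 z 2.55 F [ 0.2  0.1 -1.5] M [ 0.06 -0.05 -0.03] w 21.9 t 12.05
P [671.9  -4.9  39. ]
shift cm [0.27 0.56 0.23] turn [-0.03 -0.3   0.  ] t 12.05 j [-0.09  0.72 -0.05  0.8  -0.03 -1.45]
M [[-0.0064, -0.2151, -0.9766], [-0.0318, -0.9761, 0.2152], [-0.9995, 0.0325, -0.0006]]
```

View pics/s_pre.png

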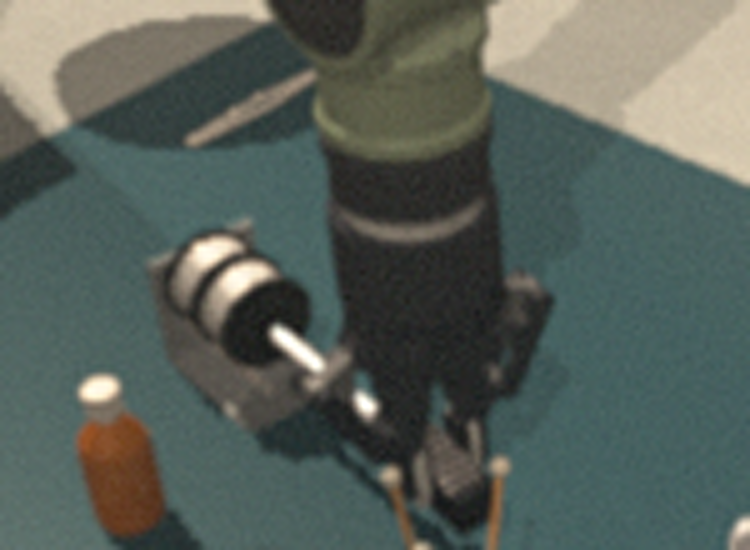

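View pics/t_pre.png

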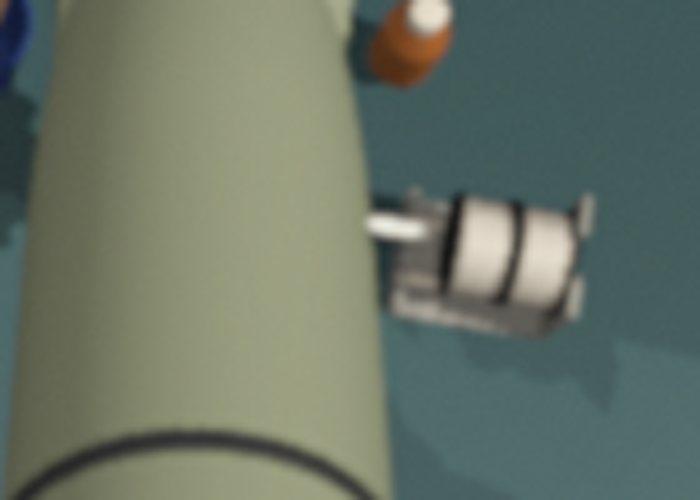

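In the scene crop the rod tip is at (275,330), just in front of the near reel's face. My numbers put it 2.5 mm high and 2.5 mm to the +x side, because the last reading was taken before the arm settled. I correct before advancing.

```bash
python3 -m handwheel '0.15 0 0.12 0 0 0 1.5;0.27 0 0.23 0 -0.3 0 1.5;0.27 0 0.23 0 -0.3 0 1.5;0.27 0 0.23 0 -0.3 0 1.5;0.27 0.1 0.23 0 -0.3 0 1.5;0.27 0.2 0.23 0 -0.3 0 1.5;0.27 0.2 0.23 0 -0.3 0 1.5;0.27 0.2 0.23 0 -0.3 0 1.5'; python3 plan.py -25
python3 - <<'E'
from h import *
im=grab("wrist"); cv2.imwrite("pics/w_pre.png",im["pixels"]); np.savez("held3.npz",**{k:v for k,v in im.items() if v is not None})
E
python3 fitrod.py held3.npz|head -1; python3 plan.py -20
```

```text
time_s: 13.05
tool_pos: [672.8, -1.5, 39.0]
eef_rot: [-2.118, 0.266, 2.124]
force: [0.6, 0.4, -1.7]
gripper_width: 22.2
tip along -28.5 lat 0.10 z -0.06 | at y60 lat 0.16 z -0.06 F [ 0.6  0.4 -1.7] M [ 0.09 -0.05 -0.02] w 22.2 t 13.05
P [671.9  -4.9  39. ]
shift cm [0.01 0.35 0.01] turn [-0.04 -0.    0.  ] t 13.05 j [-0.1   0.72 -0.06  0.8  -0.03 -1.45]
M [[-0.0064, -0.2151, -0.9766], [-0.0318, -0.9761, 0.2152], [-0.9995, 0.0325, -0.0006]]
rod at ytool=90: z,dz/dy,x,dx/dy [-3.6891 -0.0411 -5.8191  0.0331] res 0.464 n 2544 y 59.5 111.8 collar rows 153 164 collar [-12.8  56.7  -2.3]
tip along -28.5 lat 0.12 z -0.07 | at y60 lat 0.18 z -0.06 F [ 0.8  0.5 -1.2] M [0.04 0.03 0.02] w 22.1 t 13.1
P [671.1  -9.8  39. ]
shift cm [ 0.02  0.85 -0.01] turn [-0.04 -0.    0.  ] t 13.1 j [-0.1   0.72 -0.06  0.8  -0.03 -1.45]
M [[-0.0064, -0.2151, -0.9766], [-0.0318, -0.9761, 0.2152], [-0.9995, 0.0325, -0.0006]]
```

```bash
python3 -m handwheel '0.01 0.2 -0.01 0 0 0 1.5;0.01 0.4 -0.02 0 0 0 1.5;0.02 0.6 -0.02 0 0 0 1.5;0.03 0.8 -0.03 0 0 0 1.5;0.03 1 -0.04 0 0 0 1.5;0.04 1.2 -0.05 0 0 0 1.5;0.04 1.2 -0.05 0 0 0 1.5;0.04 1.2 -0.05 0 0 0 1.5'; python3 plan.py -10
```

```text
time_s: 14.1
tool_pos: [670.7, -13.2, 39.0]
eef_rot: [-2.118, 0.266, 2.124]
force: [-0.2, 0.3, -1.3]
gripper_width: 21.9
tip along -16.5 lat 0.16 z -0.09 | at y60 lat 0.22 z -0.08 F [-0.2  0.3 -1.3] M [ 0.11 -0.07 -0.02] w 21.9 t 14.1
P [669.3 -19.6  39. ]
shift cm [ 0.01  0.66 -0.  ] turn [-0.04 -0.    0.  ] t 14.1 j [-0.12  0.71 -0.07  0.79 -0.03 -1.47]
M [[-0.0064, -0.2151, -0.9766], [-0.0318, -0.9761, 0.2152], [-0.9995, 0.0325, -0.0006]]
```

No contact force and the tip is nominally 4 mm past the face. I'll continue in small steps.

```bash
python3 -m handwheel '0.01 0.2 -0.01 0 0 0 1.5;0.02 0.5 -0.02 0 0 0 1.5;0.02 0.8 -0.03 0 0 0 1.5;0.03 1.0 -0.04 0 0 0 1.5;0.03 1.2 -0.05 0 0 0 1.5;0.04 1.4 -0.06 0 0 0 1.5;0.04 1.4 -0.06 0 0 0 1.5;0.04 1.4 -0.06 0 0 0 1.5'; python3 plan.py 5
python3 - <<'E'
from h import *
im=grab("scene"); crop(im,120,150,270,260,5,"s_in1.png")
im=grab("wrist"); cv2.imwrite("pics/w_in1.png",im["pixels"])
E
```

```text
time_s: 15.1
tool_pos: [668.3, -27.0, 39.0]
eef_rot: [-2.118, 0.266, 2.124]
force: [-0.4, 0.3, -0.9]
gripper_width: 21.8
tip along -2.6 lat 0.20 z -0.04 | at y60 lat 0.25 z -0.03 F [-0.4  0.3 -0.9] M [ 0.04 -0.03  0.02] w 21.8 t 15.1
P [666.6 -34.4  39. ]
shift cm [ 0.02  0.76 -0.  ] turn [-0.03 -0.    0.01] t 15.1 j [-0.14  0.71 -0.07  0.79 -0.03 -1.49]
M [[-0.0064, -0.2151, -0.9766], [-0.0318, -0.9761, 0.2152], [-0.9995, 0.0325, -0.0006]]
```

View pics/s_in1.png

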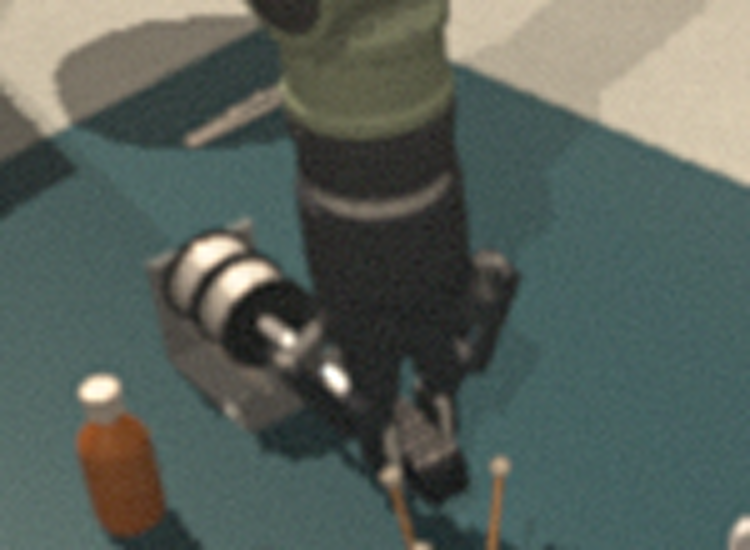

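View pics/w_in1.png

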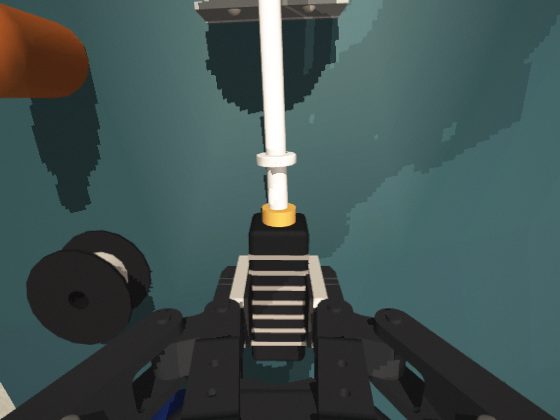

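The tip is in the near reel's bore with no force, and the wrist view shows the rod centred over the rack. I keep advancing.

```bash
python3 -m handwheel '0.02 0.2 -0.01 0 0 0 1.5;0.02 0.5 -0.02 0 0 0 1.5;0.03 0.8 -0.03 0 0 0 1.5;0.03 1.1 -0.04 0 0 0 1.5;0.04 1.4 -0.05 0 0 0 1.5;0.05 1.7 -0.06 0 0 0 1.5;0.06 2 -0.08 0 0 0 1.5;0.06 2 -0.08 0 0 0 1.5'; python3 plan.py 30
```

```text
time_s: 16.2
tool_pos: [664.7, -47.1, 39.1]
eef_rot: [-2.117, 0.266, 2.124]
force: [-0.5, 0.7, -0.8]
gripper_width: 22.0
tip along 17.8 lat 0.16 z 0.02 | at y60 lat 0.25 z 0.02 F [-0.5  0.7 -0.8] M [ 0.03 -0.    0.05] w 22.0 t 16.2
P [662.2 -59.   39. ]
shift cm [ 0.04  1.22 -0.02] turn [-0.06 -0.    0.  ] t 16.2 j [-0.17  0.71 -0.08  0.78 -0.03 -1.52]
M [[-0.0064, -0.2151, -0.9766], [-0.0318, -0.9761, 0.2152], [-0.9995, 0.0325, -0.0006]]
```

```bash
python3 -m handwheel '0.02 0.3 -0.01 0 0 0 1.5;0.02 0.6 -0.02 0 0 0 1.5;0.04 0.9 -0.04 0 0 0 1.5;0.05 1.2 -0.05 0 0 0 1.5;0.05 1.5 -0.06 0 0 0 1.5;0.07 1.8 -0.07 0 0 0 1.5;0.08 2.1 -0.08 0 0 0 1.5;0.09 2.4 -0.09 0 0 0 1.5'; python3 plan.py 50
python3 - <<'E'
from h import *
im=grab("wrist"); cv2.imwrite("pics/w_in2.png",im["pixels"])
E
```

```text
time_s: 17.2
tool_pos: [660.3, -70.6, 38.9]
eef_rot: [-2.118, 0.266, 2.124]
force: [0.0, 0.1, -1.7]
gripper_width: 22.2
tip along 41.8 lat 0.12 z -0.12 | at y60 lat 0.19 z -0.11 F [ 0.   0.1 -1.7] M [ 0.   -0.02 -0.01] w 22.2 t 17.2
P [658.7 -78.7  39. ]
shift cm [ 0.02  0.82 -0.01] turn [-0.04  0.    0.  ] t 17.2 j [-0.2   0.7  -0.09  0.78 -0.03 -1.56]
M [[-0.0064, -0.2151, -0.9766], [-0.0318, -0.9761, 0.2152], [-0.9995, 0.0325, -0.0006]]
```

View pics/w_in2.png

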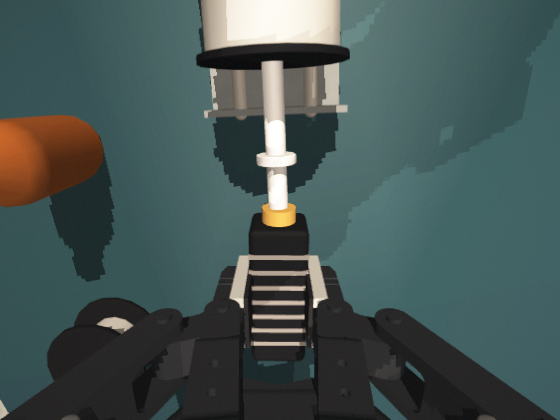

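The rod is well inside, the collar (row 159) is about 30 mm short of the near flange (row 55), and there is no force. I advance, then creep.

```bash
python3 -m handwheel '0.02 0.4 -0.02 0 0 0 1.5;0.03 0.8 -0.03 0 0 0 1.5;0.05 1.2 -0.05 0 0 0 1.5;0.06 1.6 -0.06 0 0 0 1.5;0.07 2 -0.08 0 0 0 1.5;0.09 2.3 -0.09 0 0 0 1.5;0.1 2.5 -0.1 0 0 0 1.5;0.1 2.5 -0.1 0 0 0 1.5'; python3 plan.py 73
python3 - <<'E'
from h import *
im=grab("wrist"); cv2.imwrite("pics/w_in3.png",im["pixels"])
E
```

```text
time_s: 18.25
tool_pos: [655.9, -95.2, 38.7]
eef_rot: [-2.117, 0.266, 2.124]
force: [0.6, -0.5, -0.6]
gripper_width: 21.8
tip along 66.7 lat 0.10 z -0.33 | at y60 lat 0.17 z -0.32 F [ 0.6 -0.5 -0.6] M [ 0.11 -0.02  0.04] w 21.8 t 18.25
P [ 654.6 -101.3   39. ]
shift cm [-0.01  0.63 -0.  ] turn [-0.04  0.    0.  ] t 18.25 j [-0.24  0.7  -0.1   0.77 -0.03 -1.59]
M [[-0.0064, -0.2151, -0.9766], [-0.0318, -0.9761, 0.2152], [-0.9995, 0.0325, -0.0006]]
```

View pics/w_in3.png

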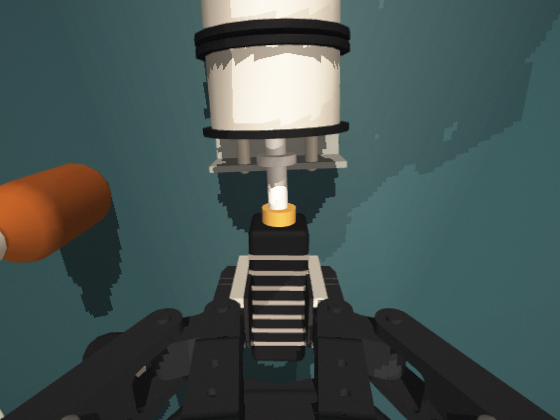

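```bash
python3 -m handwheel '0 0.1 0 0 0 0 1.5;0 0.2 -0.01 0 0 0 1.5;0 0.3 -0.01 0 0 0 1.5;0 0.4 -0.02 0 0 0 1.5;0 0.45 -0.02 0 0 0 1.5;0 0.5 -0.02 0 0 0 1.5;0 0.55 -0.02 0 0 0 1.5;0 0.6 -0.02 0 0 0 1.5'; python3 plan.py 73
python3 - <<'E'
from h import *
im=grab("wrist"); crop(im,180,100,380,240,4,"w_in4.png")
E
```

```text
time_s: 19.3
tool_pos: [654.9, -101.0, 38.9]
eef_rot: [-2.118, 0.266, 2.124]
force: [-0.1, -0.6, -0.7]
gripper_width: 21.9
tip along 72.6 lat 0.10 z -0.11 | at y60 lat 0.15 z -0.11 F [-0.1 -0.6 -0.7] M [ 0.07 -0.01 -0.  ] w 21.9 t 19.3
P [ 654.6 -101.3   39. ]
shift cm [-0.01  0.04  0.02] turn [-0.03  0.    0.  ] t 19.3 j [-0.25  0.7  -0.1   0.77 -0.03 -1.6 ]
M [[-0.0064, -0.2151, -0.9766], [-0.0318, -0.9761, 0.2152], [-0.9995, 0.0325, -0.0006]]
```

View pics/w_in4.png

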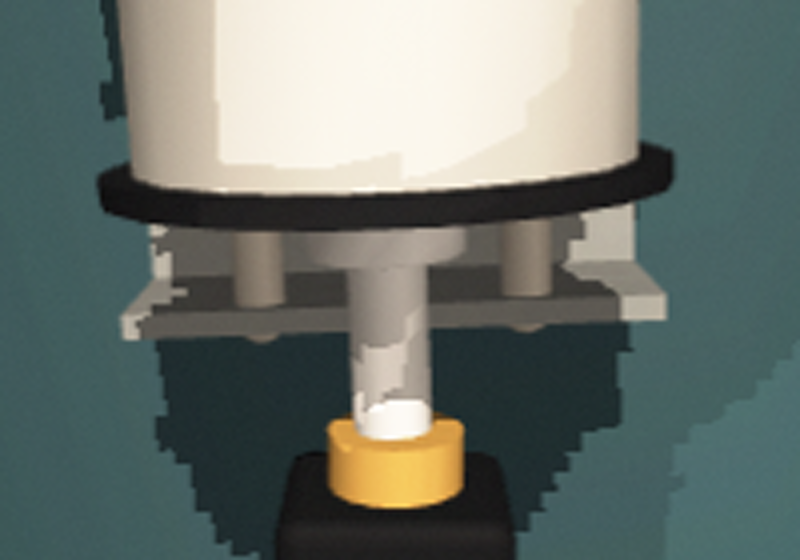

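```bash
python3 -m handwheel '0 0.03 0.01 0 0 0 1.5;0 0.06 0.01 0 0 0 1.5;0 0.09 0.01 0 0 0 1.5;0 0.12 0.01 0 0 0 1.5;0 0.15 0.01 0 0 0 1.5;0 0.15 0.01 0 0 0 1.5;0 0.15 0.01 0 0 0 1.5;0 0.15 0.01 0 0 0 1.5'; python3 plan.py 73
python3 - <<'E'
from h import *
im=grab("wrist"); crop(im,180,100,380,240,4,"w_in5.png")
im["p"]=0;np.savez("in5.npz",**{k:v for k,v in im.items() if v is not None})
T=toolcloud(im); v,u=np.mgrid[0:420,0:560]
# collar rear face / flange front in tool y
for nm,m in (("flange",(v>146)&(v<156)&(u>205)&(u<350)&(im["z_map"]<150)),):
    print(nm,np.percentile(T[m],[5,50,95],axis=0).round(1))
for row in range(136,172,2): print(row,T[row,276].round(1),T[row,225].round(1))
E
python3 plan.py 73
```

```text
time_s: 20.35
tool_pos: [654.4, -102.4, 39.0]
eef_rot: [-2.118, 0.266, 2.124]
force: [-0.1, 0.5, -2.4]
gripper_width: 21.7
tip along 74.1 lat -0.05 z -0.06 | at y60 lat 0.01 z -0.06 F [-0.1  0.5 -2.4] M [ 0.05 -0.01 -0.02] w 21.7 t 20.35
P [ 654.6 -101.3   39. ]
shift cm [-0.01 -0.11  0.01] turn [-0.04 -0.    0.  ] t 20.35 j [-0.25  0.7  -0.1   0.77 -0.03 -1.6 ]
M [[-0.0064, -0.2151, -0.9766], [-0.0318, -0.9761, 0.2152], [-0.9995, 0.0325, -0.0006]]
flange [[-34.3  60.6 -25. ]
 [-29.5  62.2  -2.5]
 [-19.2  63.6  18.7]]
136 [-30.4  67.3  -2.2] [-23.5  66.5 -19.7]
138 [-30.3  66.7  -2.2] [-24.4  65.9 -19.6]
140 [-31.1  66.1  -2.2] [-23.3  65.1 -19.7]
142 [-30.7  65.4  -2.2] [-23.1  64.4 -19.8]
144 [-30.8  64.8  -2.2] [-23.9  63.8 -19.7]
146 [-30.7  64.1  -2.2] [-22.6  62.9 -20. ]
148 [-31.3  63.6  -2.2] [-23.3  62.3 -19.9]
150 [-30.6  62.8  -2.2] [-22.3  61.5 -20.1]
152 [-31.1  62.3  -2.2] [-25.6  61.3 -19.6]
154 [-34.6  62.2  -2.1] [-28.2  61.1 -19.2]
156 [-34.1  61.5  -2.2] [-28.4  60.5 -19.2]
158 [-34.9  61.   -2.2] [-28.4  59.8 -19.3]
160 [-34.2  60.2  -2.2] [-28.4  59.1 -19.3]
162 [-14.5  55.6  -2.3] [ 38.   44.9 -29.7]
164 [-13.7  54.6  -2.3] [ 37.5  43.9 -29.7]
166 [-15.   54.1  -2.3] [ 37.5  42.8 -29.7]
168 [-11.6  52.6  -2.3] [ 37.6  41.7 -29.8]
170 [-10.6  51.6  -2.3] [ 37.9  40.6 -29.9]
tip along 74.1 lat -0.07 z -0.08 | at y60 lat -0.01 z -0.08 F [-0.2  0.8 -0.9] M [ 0.11  0.01 -0.09] w 21.9 t 20.4
P [ 654.6 -101.3   39. ]
shift cm [-0.01 -0.11  0.01] turn [-0.04  0.    0.  ] t 20.4 j [-0.25  0.7  -0.1   0.77 -0.03 -1.6 ]
M [[-0.0064, -0.2151, -0.9766], [-0.0318, -0.9761, 0.2152], [-0.9995, 0.0325, -0.0006]]
```

View pics/w_in5.png

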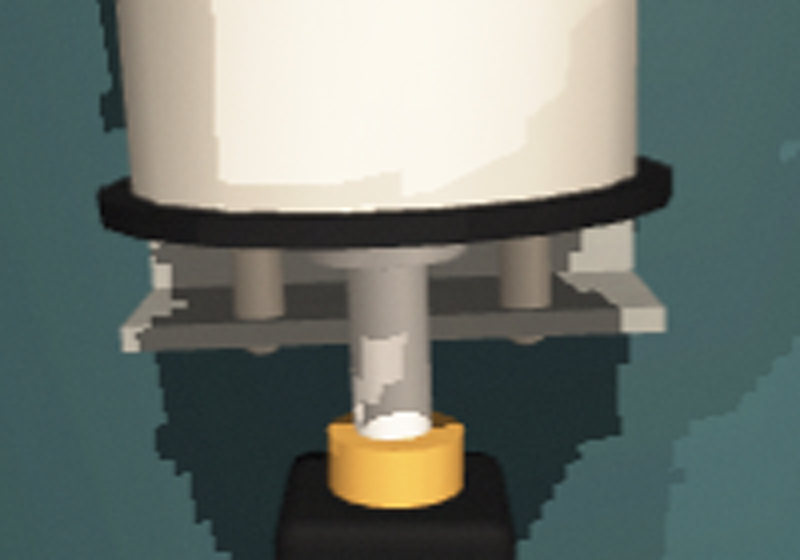

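```bash
python3 -m handwheel '0 0.03 0 0 0 0 1.5;0 0.05 0 0 0 0 1.5;0 0.08 0 0 0 0 1.5;0 0.1 0 0 0 0 1.5;0 0.12 0 0 0 0 1.5;0 0.14 0 0 0 0 1.5;0 0.15 0 0 0 0 1.5;0 0.15 0 0 0 0 1.5'; 
python3 - <<'E'
from h import *
im=grab("wrist"); crop(im,180,100,380,240,4,"w_in6.png")
T=toolcloud(im)
for row in range(152,172,2): print(row,T[row,276].round(1),T[row,225].round(1))
E
python3 plan.py 73
```

```text
time_s: 21.4
tool_pos: [654.1, -103.9, 39.1]
eef_rot: [-2.118, 0.266, 2.124]
force: [-0.4, 0.3, -1.1]
gripper_width: 22.4
152 [-31.   62.2  -2.2] [-24.   61.  -19.8]
154 [-32.1  61.8  -2.2] [-23.   60.2 -20. ]
156 [-31.   60.9  -2.2] [-25.1  59.9 -19.7]
158 [-35.1  61.1  -2.1] [-29.1  59.9 -19.2]
160 [-34.4  60.3  -2.2] [-27.6  59.  -19.4]
162 [-33.8  59.5  -2.2] [-28.6  58.5 -19.3]
164 [-35.2  59.1  -2.2] [-27.9  57.6 -19.4]
166 [-14.4  54.   -2.3] [ 39.   42.5 -30. ]
168 [-10.5  52.4  -2.3] [ 37.4  41.8 -29.8]
170 [-10.5  51.6  -2.3] [ 37.7  40.6 -29.8]
tip along 75.5 lat -0.09 z 0.02 | at y60 lat -0.03 z 0.03 F [-0.  -0.3  0. ] M [ 0.11 -0.06  0.03] w 21.8 t 21.45
P [ 654.6 -101.3   39. ]
shift cm [-0.   -0.25  0.01] turn [-0.03 -0.    0.01] t 21.45 j [-0.25  0.7  -0.1   0.77 -0.03 -1.61]
M [[-0.0064, -0.2151, -0.9766], [-0.0318, -0.9761, 0.2152], [-0.9995, 0.0325, -0.0006]]
```

View pics/w_in6.png

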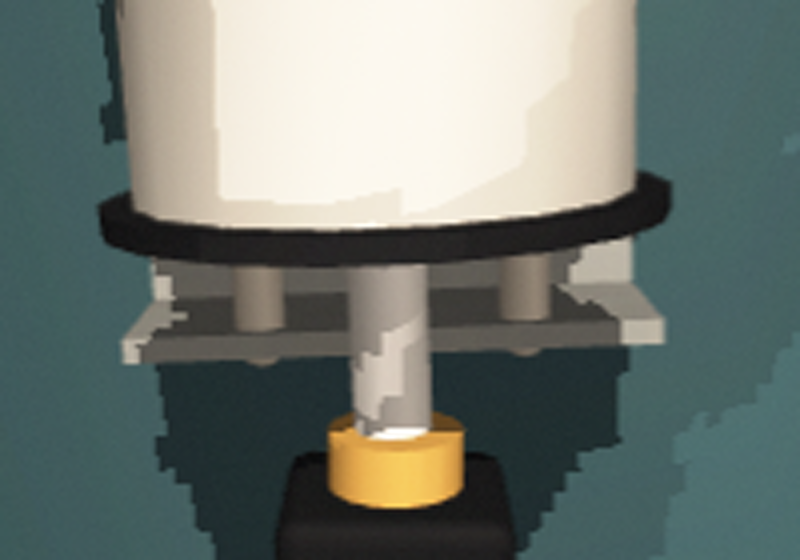

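```bash
python3 -m handwheel '0 0.02 0 0 0 0 1.5;0 0.03 0 0 0 0 1.5;0 0.04 0 0 0 0 1.5;0 0.05 0 0 0 0 1.5;0 0.06 0 0 0 0 1.5;0 0.07 0 0 0 0 1.5;0 0.08 0 0 0 0 1.5;0 0.1 0 0 0 0 1.5'; 
python3 - <<'E'
from h import *
im=grab("wrist"); crop(im,180,100,380,240,4,"w_in7.png")
T=toolcloud(im)
for row in range(156,172,1): print(row,T[row,276].round(1),T[row,225].round(1))
E
python3 plan.py 73
```

```text
time_s: 22.45
tool_pos: [653.9, -104.9, 39.1]
eef_rot: [-2.118, 0.266, 2.124]
force: [-0.2, 0.4, -0.2]
gripper_width: 22.5
156 [-30.9  60.9  -2.2] [-25.   59.8 -19.7]
157 [-32.2  60.8  -2.2] [-27.9  60.  -19.3]
158 [-34.7  61.   -2.2] [-28.8  59.9 -19.2]
159 [-34.3  60.6  -2.2] [-29.2  59.6 -19.1]
160 [-34.4  60.3  -2.2] [-27.3  58.9 -19.5]
161 [-33.1  59.7  -2.2] [-29.   58.9 -19.2]
162 [-33.   59.3  -2.2] [-28.5  58.5 -19.3]
163 [-33.9  59.2  -2.2] [-28.2  58.1 -19.4]
164 [-34.9  59.1  -2.2] [-28.6  57.8 -19.3]
165 [-34.7  58.7  -2.2] [ 38.6  43.1 -29.9]
166 [-15.   54.1  -2.3] [ 38.1  42.7 -29.8]
167 [-12.1  53.1  -2.3] [ 37.6  42.3 -29.8]
168 [-11.2  52.5  -2.3] [ 37.5  41.8 -29.8]
169 [-11.2  52.1  -2.3] [ 38.1  41.1 -29.9]
170 [-10.2  51.5  -2.3] [ 37.2  40.7 -29.8]
171 [-10.3  51.1  -2.3] [ 37.9  40.  -29.9]
tip along 76.6 lat -0.14 z 0.03 | at y60 lat -0.08 z 0.03 F [ 0.2  0.3 -0.8] M [ 0.18 -0.01 -0.03] w 21.7 t 22.5
P [ 654.6 -101.3   39. ]
shift cm [-0.01 -0.36  0.01] turn [-0.04 -0.   -0.  ] t 22.5 j [-0.26  0.7  -0.1   0.77 -0.03 -1.61]
M [[-0.0064, -0.2151, -0.9766], [-0.0318, -0.9761, 0.2152], [-0.9995, 0.0325, -0.0006]]
```

View pics/w_in7.png

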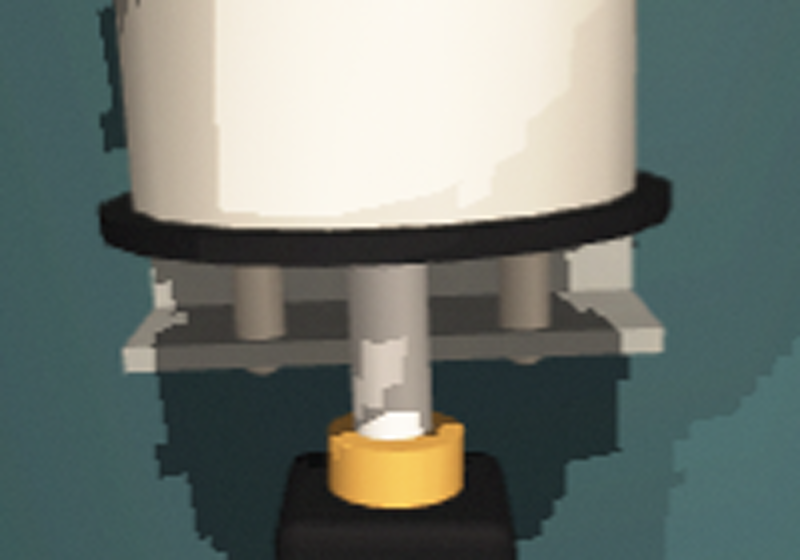

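Contact confirmed: the flange stayed at the same place in the hand (rows 157–165) while the plate moved down the picture, so the collar is now pushing the near reel. Now a gentle lift with the tip slightly raised.

```bash
python3 -m handwheel '-0.1 0 0 0 0 0 1.5;-0.2 0.01 0 0 0 0.3 1.5;-0.4 0.01 0 0 0 0.6 1.5;-0.6 0.02 0 0 0 0.9 1.5;-0.9 0.03 0 0 0 1.2 1.5;-1.2 0.04 0 0 0 1.5 1.5;-1.5 0.05 0 0 0 1.5 1.5;-1.5 0.05 0 0 0 1.5 1.5' 120; 
python3 - <<'E'
from h import *
im=grab("wrist"); cv2.imwrite("pics/w_l1.png",im["pixels"])
im=grab("scene"); crop(im,120,150,270,260,5,"s_l1.png")
E
python3 plan.py 73
```

```text
time_s: 23.5
tool_pos: [654.2, -105.0, 54.5]
eef_rot: [-2.127, 0.296, 2.137]
force: [0.1, 0.5, -3.9]
gripper_width: 21.4
tip along 76.3 lat -0.16 z 19.09 | at y60 lat -0.10 z 16.65 F [ 0.3  0.6 -4.1] M [ 0.34 -0.03  0.02] w 21.4 t 23.6
P [ 654.6 -101.3   39. ]
shift cm [ 1.49 -0.45  0.01] turn [-0.04 -0.   -1.5 ] t 23.6 j [-0.24  0.68 -0.09  0.8  -0.06 -1.6 ]
M [[-0.0064, -0.2151, -0.9766], [-0.0318, -0.9761, 0.2152], [-0.9995, 0.0325, -0.0006]]
```

View pics/w_l1.png

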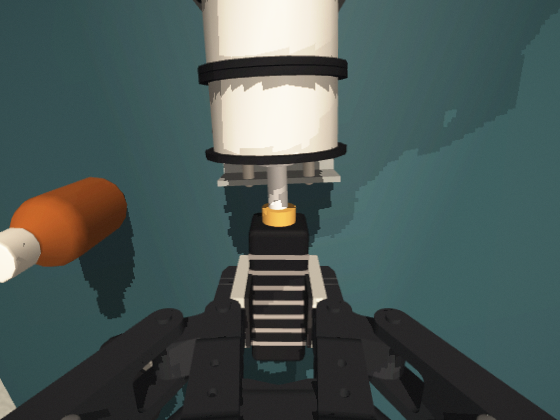

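View pics/s_l1.png

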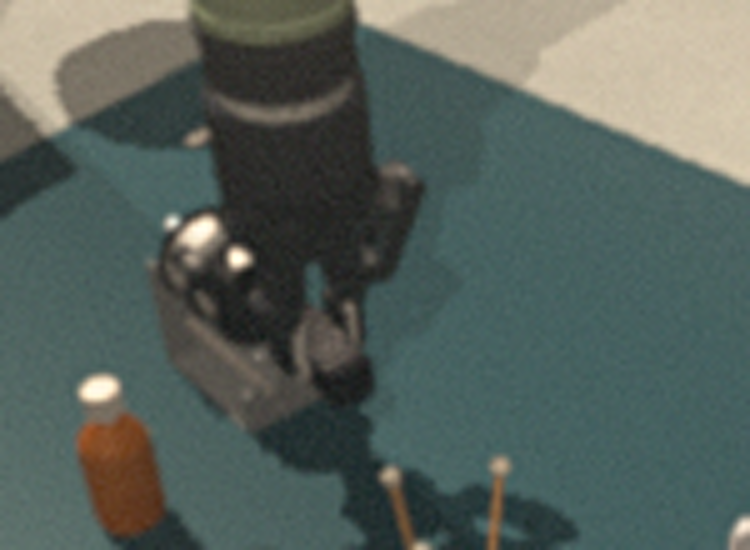

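Both reels are lifted: the load is about −4 N, and they sit together against the collar. Raise further.

```bash
python3 -m handwheel '-0.8 0.05 0 0 0 0.3 1.5;-2 0.1 0 0 0 0.6 1.5;-3.5 0.2 0 0 0 1 1.5;-5 0.3 0 0 0 1 1.5;-6.5 0.4 0 0 0 1 1.5;-8 0.5 0 0 0 1 1.5;-9 0.5 0 0 0 1 1.5;-9 0.5 0 0 0 1 1.5' ; 
python3 - <<'E'
from h import *
im=grab("top"); crop(im,180,110,420,260,3,"t_l2.png"); 
C=cloud(im); v,u=np.mgrid[0:420,0:560]
m=(C[...,0]>535)&(C[...,0]<680)&(C[...,1]>130)&(C[...,1]<265)&(C[...,2]>30)&(C[...,2]<72)
Q=C[m]; print(len(Q)); 
np.save("stand_top.npy",Q)
l,lab,c=cv2.kmeans(Q[:,1:2].astype(np.float32),2,None,(3,50,.1),3,cv2.KMEANS_PP_CENTERS)
for k in (0,1):
    q=Q[lab.ravel()==k]; print(q.mean(0).round(1),cv2.minAreaRect(q[:,:2].astype(np.float32)))
E
python3 plan.py 73
```

```text
time_s: 24.6
tool_pos: [654.5, -104.7, 145.3]
eef_rot: [-2.133, 0.315, 2.145]
force: [-0.1, -0.3, -3.7]
gripper_width: 21.7
131
[592.2 235.1  54.7] ((593.8341674804688, 236.1146697998047), (60.09285354614258, 5.462701320648193), 9.671287536621094)
[607.1 148.9  57.3] ((608.665283203125, 149.29910278320312), (60.0029411315918, 4.927315711975098), 9.724664688110352)
tip along 75.8 lat -0.08 z 112.06 | at y60 lat -0.02 z 108.01 F [-0.4 -0.1 -4.9] M [ 0.35  0.01 -0.03] w 21.7 t 24.65
P [ 654.6 -101.3   39. ]
shift cm [10.49 -1.13  0.03] turn [-0.04 -0.03 -2.5 ] t 24.65 j [-0.23  0.6   0.01  0.98 -0.08 -1.59]
M [[-0.0064, -0.2151, -0.9766], [-0.0318, -0.9761, 0.2152], [-0.9995, 0.0325, -0.0006]]
```

View pics/t_l2.png

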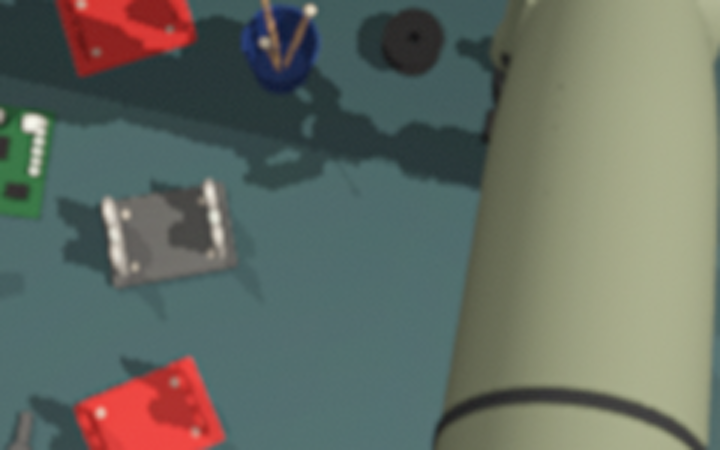

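```bash
cat > plan2.py <<'E'
from plan import *
# keep tip-up angle e (deg) in orientation; rod direction D2
def target2(P2,D2,yref,up=0.):
    """rod point at tool-y yref at P2, rod along D2 raised by up deg"""
    D2=np.array(D2,float); D2/=np.linalg.norm(D2)
    Dd=D2*np.cos(np.radians(up))+np.array([0,0,np.sin(np.radians(up))])
    M0=down(np.degrees(np.arctan2(D2[1],D2[0])))
    rd=np.array([ROD[3],1,ROD[1]]); rd/=np.linalg.norm(rd); a=M0@rd
    ax=np.cross(a,Dd); n=np.linalg.norm(ax); M=R.from_rotvec(ax/n*np.arcsin(n)).as_matrix()@M0
    return np.array(P2)-M@rodpt(yref),M
E
python3 - <<'E'
from plan2 import *
D2=np.array([14.9,-86.8,0])
A=np.array([593.8,236.1,0]); N=np.array([.986,.168,0])
P,M=target2(A-95*N+[0,0,158],D2,46.7,2.5); print(P); delta(P,M)
E
```

```text
[492.30153367 265.51980267 147.2106191 ]
shift cm [ -2.78 -32.53  23.78] turn [-19.91   1.63  -0.04] t 24.65 j [-0.23  0.6   0.01  0.98 -0.08 -1.59]
```

```bash
python3 -m handwheel '-0.2 -1.5 1 -1 0 0 1.5;-0.4 -5 3.6 -3 0.2 0 1.5;-0.8 -9 6.6 -5.5 0.5 0 1.5;-1.1 -13 9.5 -8 0.7 0 1.5;-1.5 -17 12.4 -10.5 0.9 0 1.5;-1.8 -21 15.3 -13 1.1 0 1.5;-2.1 -25 18.3 -15.5 1.3 0 1.5;-2.4 -28.5 20.8 -17.5 1.5 0 1.5'
python3 - <<'E'
from plan2 import *
D2=np.array([14.9,-86.8,0])
A=np.array([593.8,236.1,0]); N=np.array([.986,.168,0])
P,M=target2(A-95*N+[0,0,158],D2,46.7,2.5); print(P); delta(P,M)
E
```

```text
time_s: 25.65
tool_pos: [510.1, 221.8, 145.8]
eef_rot: [2.143, 0.017, -2.131]
force: [1.1, 0.8, -3.0]
gripper_width: 21.6
[492.30153367 265.51980267 147.2106191 ]
shift cm [-0.48 -4.49  1.36] turn [-2.21  0.24 -0.03] t 25.65 j [ 0.32  0.42 -0.28  0.88 -0.07 -1.34]
```

```bash
python3 -m handwheel '-0.2 -2 1.5 -1 0 0 1.5;-0.3 -3.5 2.6 -2 0.1 0 1.5;-0.4 -4 3 -2.4 0.1 0 1.5;-0.4 -4 3 -2.4 0.1 0 1.5;-0.4 -4 3 -2.4 0.1 0 1.5;-0.4 -4 3 -2.4 0.1 0 1.5;-0.4 -4 3 -2.4 0.1 0 1.5;-0.4 -4 3 -2.4 0.1 0 1.5'
python3 - <<'E'
from h import *
im=grab("wrist"); p,Rt,s=pose(); np.savez("stview.npz",p=p,Rt=Rt,**{k:v for k,v in im.items() if v is not None}); cv2.imwrite("pics/w_st.png",im["pixels"]); print(p,s["force"],s["time_s"])
H=im["hand_eye"]; Rt=im["Rc"]@H[:3,:3].T; print((im["o"]-Rt@H[:3,3]).round(2))
E
```

```text
time_s: 26.65
tool_pos: [479.2, 256.7, 147.1]
eef_rot: [2.125, 0.057, -2.11]
force: [-0.4, 0.0, -2.8]
gripper_width: 21.3
[479.18299459 256.76577749 147.1173691 ] [ 1.15148329 -0.69006262 -2.85722382] 26.7
[479.21 256.68 147.12]
```

View pics/w_st.png

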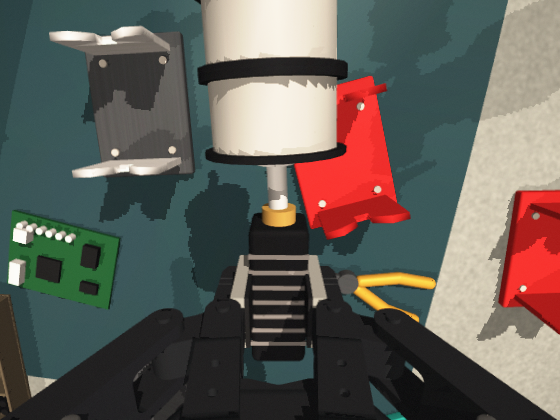

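The wrist picture shows the grey stand at left, its uprights at rows 28–50 and 158–178 with notches near (125,38) and (130,168). The red look-alike is at right. I locate the slots from the depth.

```bash
python3 - <<'E'
from plan2 import *
im=dict(np.load("stview.npz",allow_pickle=True)); C=cloud(im)
v,u=np.mgrid[0:420,0:560]
base=(u<200)&(v<200)&(im["z_map"]>0)
m=base&(C[...,2]>30)&(C[...,2]<75)&(C[...,0]>540)
Q=C[m]; print(len(Q),Q.min(0).round(1),Q.max(0).round(1))
l,lab,c=cv2.kmeans(Q[:,1:2].astype(np.float32),2,None,(3,50,.1),3,cv2.KMEANS_PP_CENTERS)
cs=[]
for k in np.argsort(-c.ravel()):
    q=Q[lab.ravel()==k]; qq=q[q[:,2]>45]
    r_=cv2.minAreaRect(qq[:,:2].astype(np.float32)); print("upright",len(q),np.array(r_[0]).round(1),np.array(r_[1]).round(1),r_[2],q[:,2].max().round(1)); cs.append(r_[0])
    D2=np.array([.1693,-.9856]); N=np.array([.9856,.1693])
    la=(q[:,:2]-np.array([601.2,192.7]))@N
    for h in range(int(la.min())-1,int(la.max())+2,3):
        s=q[(la>=h)&(la<h+3)]
        if len(s): print(h+1.5,len(s),np.percentile(s[:,2],95).round(1),end=" | ")
    print()
# tops of horns: edges. base plate
b=base&(C[...,2]>6)&(C[...,2]<14)&(C[...,0]>535); r_=cv2.minAreaRect(C[b][:,:2].astype(np.float32)); print("base",r_,np.median(C[b][:,2]))
E
```

```text
2872 [565.5 141.2  30.1] [640.  242.3  67.5]
upright 1076 [595.7 235.5] [60.7  5.3] 9.624285697937012 67.5
-27.5 154 65.8 | -24.5 55 66.3 | -21.5 59 66.4 | -18.5 57 66.5 | -15.5 45 66.3 | -12.5 35 63.6 | -9.5 43 60.9 | -6.5 37 58.6 | -3.5 19 55.9 | -0.5 15 46.3 | 2.5 36 46.2 | 5.5 38 52.9 | 8.5 99 57.9 | 11.5 61 60.9 | 14.5 62 62.9 | 17.5 62 65.8 | 20.5 41 66.2 | 23.5 50 66.2 | 26.5 48 66.6 | 29.5 49 66.5 | 32.5 11 65.7 | 
upright 1796 [610.1 149.1] [61.3  6. ] 9.600760459899902 67.5
-28.5 190 66.0 | -25.5 91 66.6 | -22.5 91 66.0 | -19.5 91 66.6 | -16.5 94 66.3 | -13.5 75 64.2 | -10.5 78 61.8 | -7.5 65 59.7 | -4.5 46 57.3 | -1.5 34 46.6 | 1.5 44 46.6 | 4.5 54 46.5 | 7.5 132 57.4 | 10.5 94 59.9 | 13.5 96 62.6 | 16.5 100 65.2 | 19.5 95 66.6 | 22.5 95 66.7 | 25.5 92 66.2 | 28.5 96 66.1 | 31.5 43 66.1 | 
base ((602.4354248046875, 192.30084228515625), (78.81465911865234, 111.93614196777344), 9.861918449401855) 9.562915927864935
```

```bash
cat > lay.py <<'E'
from plan2 import *
a=np.radians(9.6); D2=np.array([np.sin(a),-np.cos(a),0]); N2=np.array([np.cos(a),np.sin(a),0])
CS=np.array([602.6,192.6,0])
if __name__=="__main__":
    z,up=float(sys.argv[1]),float(sys.argv[2])
    P,M=target2(CS-44*D2+[0,0,z],D2,46.7,up); print(P.round(1)); delta(P,M)
    p,Rt,s=pose()
    for nm,y,off in (("near",46.7,-44),("far",134.7,44)):
        e=Rt@rodpt(y)+p-(CS+off*D2); print(nm,"lat %.2f along %.2f z %.2f"%(e@N2,e@D2,e[2]))
    print("F",s["force"].round(1),"M",s["moment"].round(2))
E
python3 lay.py 120 2
```

```text
[587.5 281.5 109.6]
shift cm [  3.68  -1.33 -11.06] turn [ 0.11  0.03 -0.55] t 26.7 j [ 0.4   0.4  -0.31  0.88 -0.07 -1.3 ]
near lat -110.85 along 6.19 z 157.94
far lat -110.68 along 6.22 z 161.85
F [ 1.2 -0.7 -2.9] M [ 0.33  0.01 -0.02]
```

```bash
python3 -m handwheel '0 -0.4 -1.5 0 0 0 1.5;0 -0.8 -4.5 0 0 -0.2 1.5;0.5 -1.3 -8 0.1 0 -0.4 1.5;1 -1.3 -10.5 0.1 0 -0.5 1.5;2 -1.3 -11.1 0.1 0 -0.5 1.5;3 -1.3 -11.1 0.1 0 -0.5 1.5;3.7 -1.3 -11.1 0.1 0 -0.5 1.5;3.7 -1.3 -11.1 0.1 0 -0.5 1.5'; python3 -m handwheel '0 0 0 0 0 0 1.5;0 0 0 0 0 0 1.5;0 0 0 0 0 0 1.5;0 0 0 0 0 0 1.5;0 0 0 0 0 0 1.5;0 0 0 0 0 0 1.5;0 0 0 0 0 0 1.5;0 0 0 0 0 0 1.5'
python3 - <<'E'
from h import *
im=grab("wrist"); cv2.imwrite("pics/w_st2.png",im["pixels"])
im=grab("scene"); crop(im,220,190,360,300,5,"s_st2.png")
E
python3 lay.py 75 1
```

```text
time_s: 27.7
tool_pos: [586.5, 281.2, 108.7]
eef_rot: [2.127, 0.065, -2.117]
force: [-0.2, 0.2, -2.8]
gripper_width: 20.9
time_s: 28.7
tool_pos: [587.8, 281.5, 109.5]
eef_rot: [2.129, 0.065, -2.116]
force: [0.2, -0.0, -3.5]
gripper_width: 21.4
[587.5 281.6  65.4]
shift cm [ 4.39 -0.32  0.04] turn [ 0.03 -0.03 -1.04] t 28.8 j [ 0.36  0.62 -0.04  0.92 -0.07 -1.33]
near lat 0.34 along 0.08 z 119.88
far lat 0.39 along 0.14 z 123.02
F [-0.4 -0.2 -3.9] M [0.33 0.02 0.01]
```

View pics/w_st2.png

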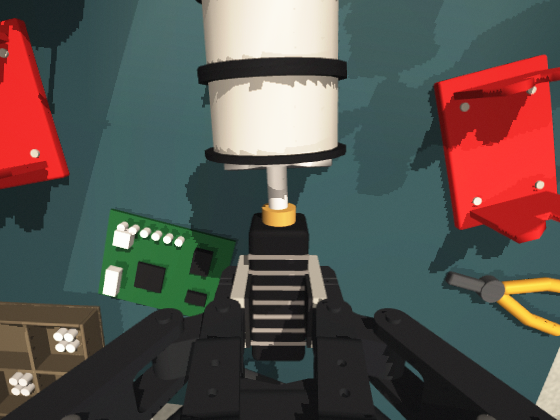

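View pics/s_st2.png

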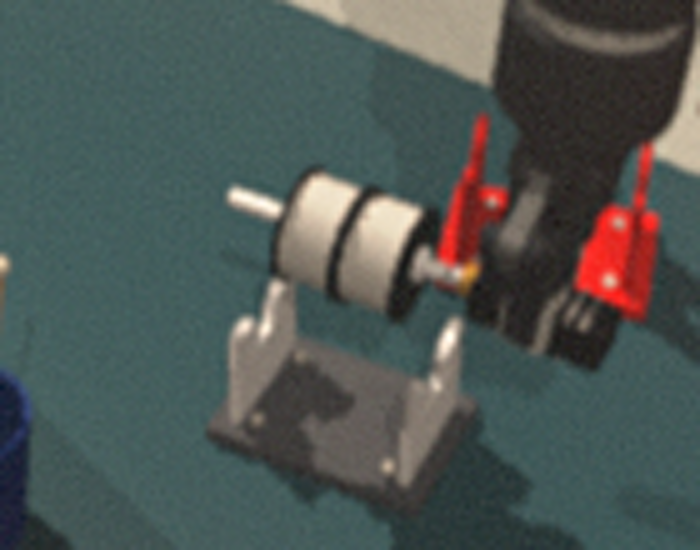

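Both reels hang on the rod, above and between the grey uprights in the scene crop, with the rod over both slots. I lower it.

```bash
python3 -m handwheel '0.7 0 0.03 0 0 -0.2 1.5;1.5 -0.1 0.04 0 0 -0.4 1.5;2.3 -0.2 0.04 0 0 -0.6 1.5;3.1 -0.2 0.04 0 0 -0.8 1.5;3.9 -0.3 0.04 0 0 -1 1.5;4.4 -0.3 0.04 0 0 -1 1.5;4.4 -0.3 0.04 0 0 -1 1.5;4.4 -0.3 0.04 0 0 -1 1.5'; 
python3 - <<'E'
from h import *
im=grab("wrist"); crop(im,180,120,380,240,4,"w_st3.png")
im=grab("scene"); crop(im,220,190,360,300,5,"s_st3.png")
E
python3 lay.py 58 0.5
```

```text
time_s: 29.8
tool_pos: [587.8, 281.5, 65.7]
eef_rot: [2.137, 0.084, -2.125]
force: [0.6, -0.2, -3.3]
gripper_width: 21.3
[587.5 281.7  48.8]
shift cm [ 1.7  -0.11  0.05] turn [ 0.03 -0.11 -0.53] t 29.9 j [ 0.36  0.66 -0.1   0.82 -0.05 -1.34]
near lat 0.41 along 0.13 z 75.44
far lat 0.47 along 0.23 z 77.04
F [ 0.6 -0.5 -2.8] M [0.28 0.01 0.  ]
```

View pics/w_st3.png

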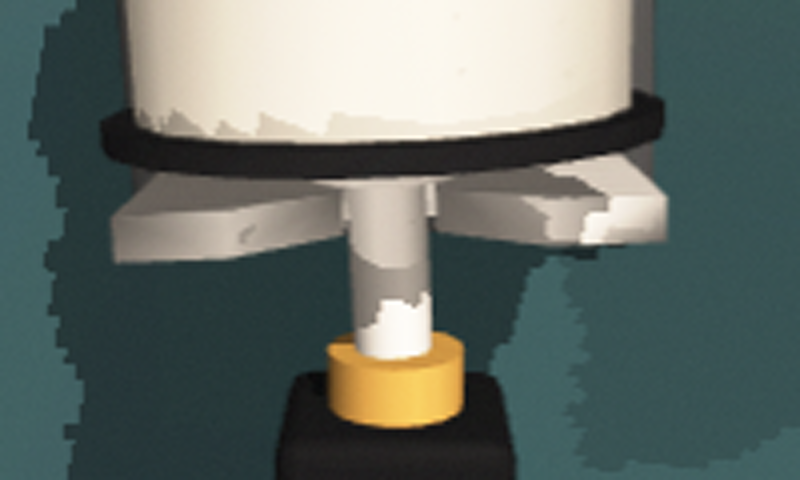

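View pics/s_st3.png

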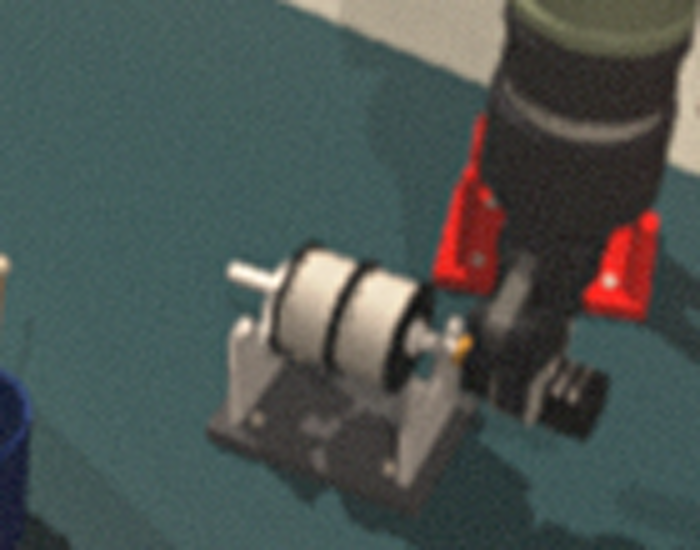

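The rod is centred over the near slot: slot edges at crop columns 343 and 437, rod 350–430. The far end lines up too. Down into the slots.

```bash
python3 -m handwheel '0.3 0 0.02 0 0 -0.1 1.5;0.6 0 0.02 0 0 -0.2 1.5;0.9 0 0.02 0 0 -0.3 1.5;1.2 -0.1 0.02 0 0 -0.4 1.5;1.5 -0.1 0.02 0 0 -0.5 1.5;1.7 -0.1 0.02 0 0 -0.5 1.5;1.7 -0.1 0.02 0 0 -0.5 1.5;1.7 -0.1 0.02 0 0 -0.5 1.5'; python3 lay.py 50.3 0.0
```

```text
time_s: 30.9
tool_pos: [587.5, 281.6, 48.4]
eef_rot: [2.14, 0.094, -2.13]
force: [0.7, 1.1, -3.8]
gripper_width: 21.6
[587.5 281.8  41.5]
shift cm [ 0.69 -0.05  0.  ] turn [ 0.03 -0.1  -0.54] t 30.9 j [ 0.35  0.68 -0.11  0.79 -0.04 -1.35]
near lat 0.01 along 0.15 z 57.66
far lat 0.06 along 0.25 z 58.50
F [ 0.7  1.1 -3.8] M [0.27 0.04 0.  ]
```

```bash
python3 -m handwheel '0.1 0 0 0 0 -0.1 1.5;0.2 0 0 0 0 -0.2 1.5;0.3 0 0 0 0 -0.3 1.5;0.4 0 0 0 0 -0.4 1.5;0.48 0 0 0 0 -0.5 1.5;0.54 0 0 0 0 -0.5 1.5;0.6 0 0 0 0 -0.5 1.5;0.6 0 0 0 0 -0.5 1.5'; python3 lay.py 50 0.0
```

```text
time_s: 31.9
tool_pos: [587.4, 281.3, 42.3]
eef_rot: [2.144, 0.103, -2.135]
force: [-0.5, 1.2, -2.7]
gripper_width: 21.3
[587.5 281.8  41.2]
shift cm [ 0.11 -0.05 -0.01] turn [ 0.03 -0.08 -0.04] t 31.9 j [ 0.35  0.68 -0.12  0.77 -0.03 -1.35]
near lat -0.13 along 0.47 z 51.12
far lat -0.07 along 0.58 z 51.19
F [-0.5  1.2 -2.7] M [0.26 0.04 0.04]
```

```bash
python3 -m handwheel '0.02 0 0 0 0 0 1.5;0.04 0 0 0 0 0 1.5;0.06 0 0 0 0 0 1.5;0.07 0 0 0 0 0 1.5;0.08 0 0 0 0 0 1.5;0.09 0 0 0 0 0 1.5;0.1 0 0 0 0 0 1.5;0.1 0 0 0 0 0 1.5'; python3 lay.py 50 0.0;python3 - <<'E'
from h import *
im=grab("scene"); crop(im,220,190,360,300,5,"s_st4.png")
for i in range(3):
  s=r.read_state(); print(s["force"].round(2),s["moment"].round(2)); eyes.get_image("top")
E
```

```text
time_s: 32.9
tool_pos: [587.5, 281.3, 41.4]
eef_rot: [2.144, 0.103, -2.134]
force: [-0.8, 0.3, -2.2]
gripper_width: 21.6
[587.5 281.8  41.2]
shift cm [ 0.01 -0.05 -0.01] turn [ 0.03 -0.09 -0.04] t 32.9 j [ 0.35  0.68 -0.12  0.77 -0.03 -1.35]
near lat -0.08 along 0.51 z 50.20
far lat -0.02 along 0.62 z 50.27
F [-0.8  0.3 -2.2] M [ 0.19  0.08 -0.  ]
[-0.29 -0.19 -2.85] [ 0.18  0.06 -0.02]
[ 0.18 -0.12 -2.62] [ 0.28  0.09 -0.03]
[-0.57 -0.02 -1.8 ] [0.26 0.07 0.01]
```

View pics/s_st4.png

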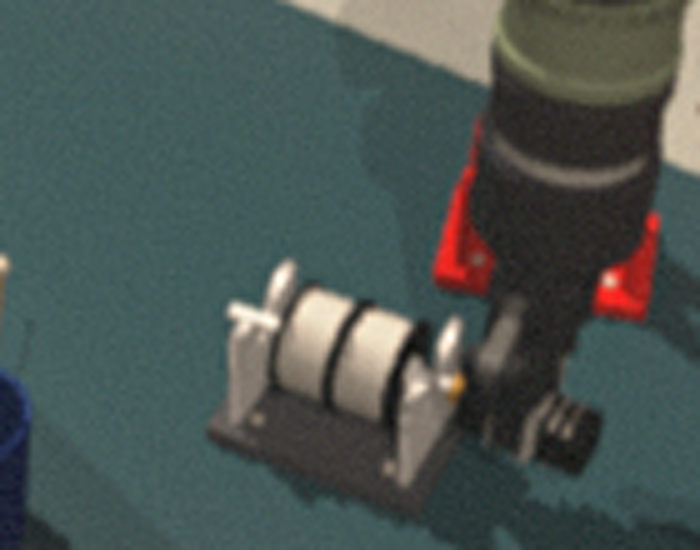

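```bash
python3 -m handwheel '0.01 0 0 0 0 0 1.5;0.02 0 0 0 0 0 1.5;0.03 0 0 0 0 0 1.5;0.04 0 0 0 0 0 1.5;0.05 0 0 0 0 0 1.5;0.06 0 0 0 0 0 1.5;0.07 0 0 0 0 0 1.5;0.07 0 0 0 0 0 1.5'; python3 lay.py 50 0.0;python3 - <<'E'
from h import *
for i in range(3):
  s=r.read_state(); print(s["force"].round(2),s["moment"].round(2)); eyes.get_image("top")
E
```

```text
time_s: 34.1
tool_pos: [587.5, 281.3, 40.8]
eef_rot: [2.144, 0.103, -2.134]
force: [-0.6, 1.0, -0.6]
gripper_width: 21.4
[587.5 281.8  41.2]
shift cm [-0.05 -0.05 -0.  ] turn [ 0.04 -0.1  -0.04] t 34.1 j [ 0.35  0.68 -0.12  0.77 -0.03 -1.35]
near lat -0.05 along 0.50 z 49.58
far lat 0.02 along 0.61 z 49.65
F [-0.6  1.  -0.6] M [ 0.17  0.12 -0.03]
[-0.6   0.97 -0.61] [ 0.17  0.12 -0.03]
[-0.03  1.52 -1.26] [ 0.14  0.12 -0.07]
[-0.29  1.22 -0.56] [ 0.17  0.11 -0.03]
```

```bash
python3 -m handwheel '0.02 0 0 0 0 0 1.5;0.03 0 0 0 0 0 1.5;0.03 0 0 0 0 0 1.5;0.03 0 0 0 0 0 1.5;0.03 0 0 0 0 0 1.5;0.03 0 0 0 0 0 1.5;0.03 0 0 0 0 0 1.5;0.03 0 0 0 0 0 1.5' 20; python3 lay.py 50 0;  python3 -m handwheel '0 0 0 0 0 0 2.2;0 0 0 0 0 0 2.4;0 0 0 0 0 0 2.6;0 0 0 0 0 0 2.9;0 0 0 0 0 0 3.4;0 0 0 0 0 0 4;0 0 0 0 0 0 5;0 0 0 0 0 0 6'
python3 - <<'E'
from h import *
print(pose()[2]["force"].round(2))
im=grab("wrist"); cv2.imwrite("pics/w_rel.png",im["pixels"])
im=grab("scene"); crop(im,220,190,360,300,5,"s_rel.png")
E
```

```text
time_s: 35.25
tool_pos: [587.5, 281.2, 40.5]
eef_rot: [2.144, 0.103, -2.134]
force: [-1.9, 1.1, 2.2]
gripper_width: 21.7
[587.5 281.8  41.2]
shift cm [-0.08 -0.05 -0.  ] turn [ 0.03 -0.1  -0.04] t 35.25 j [ 0.35  0.68 -0.12  0.77 -0.03 -1.35]
near lat -0.02 along 0.55 z 49.26
far lat 0.04 along 0.66 z 49.33
F [-1.9  1.1  2.2] M [ 0.15  0.27 -0.03]
time_s: 36.25
tool_pos: [587.5, 281.2, 40.4]
eef_rot: [2.144, 0.103, -2.134]
force: [-0.2, -0.3, 0.5]
gripper_width: 59.8
[-0.18 -0.32  0.47]
```

View pics/w_rel.png

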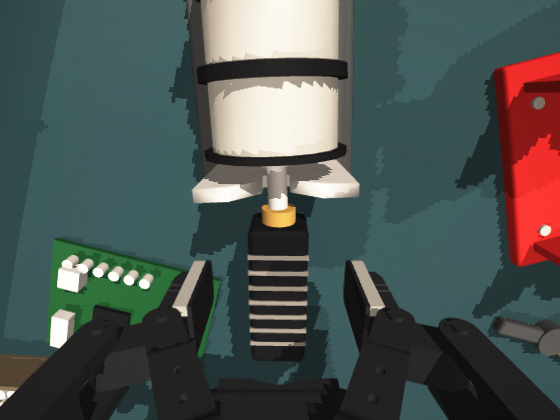

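View pics/s_rel.png

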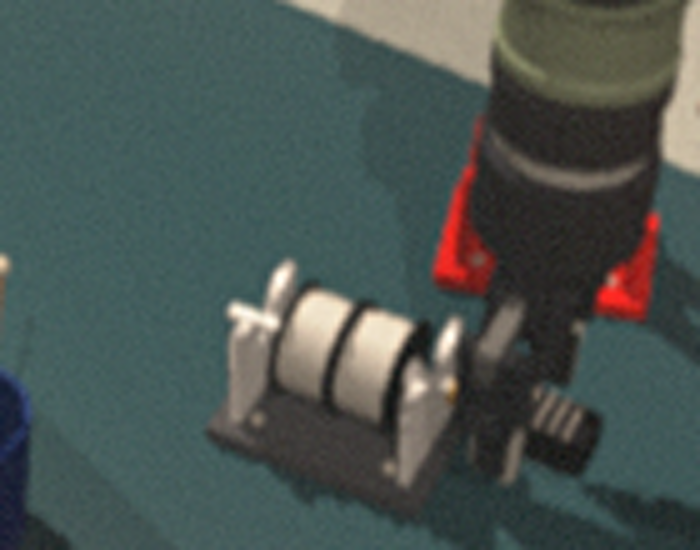

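The spindle is released and rests in both slots. The fingers are open, clear of the handle at columns 250–308, so I retreat straight up.

```bash
python3 -m handwheel '-0.3 0 0 0 0 0 6;-1 0 0 0 0 0 6;-2 0 0 0 0 0 6;-4 0 0 0 0 0 6;-6 0 0 0 0 0 6;-9 0 0 0 0 0 6;-12 0 0 0 0 0 6;-14 0 0 0 0 0 6';  python3 -m handwheel '-1 0 0 0 0 0 6;-2 -1 4 0 0 0 6;-2 -1 9 0 0 0 6;-2 -1 14 0 0 0 6;-2 -1 19 0 0 0 6;-2 -1 20 0 0 0 6;-2 -1 20 0 0 0 6;-2 -1 20 0 0 0 6'
python3 - <<'E'
from h import *
print(pose()[2]["force"].round(2),pose()[2]["time_s"])
im=grab("top"); cv2.imwrite("pics/t_end.png",im["pixels"]); crop(im,180,150,290,220,6,"t_endc.png")
im=grab("scene"); crop(im,220,190,360,300,5,"s_end.png"); cv2.imwrite("pics/s_endf.png",im["pixels"])
E
```

```text
time_s: 37.35
tool_pos: [587.2, 286.1, 183.0]
eef_rot: [2.147, 0.104, -2.132]
force: [-0.3, 0.2, 0.2]
gripper_width: 60.1
time_s: 38.35
tool_pos: [388.4, 271.0, 199.7]
eef_rot: [2.146, 0.103, -2.134]
force: [0.5, 0.5, -0.1]
gripper_width: 60.3
[ 0.46  0.52 -0.15] 38.35
```

View pics/s_end.png

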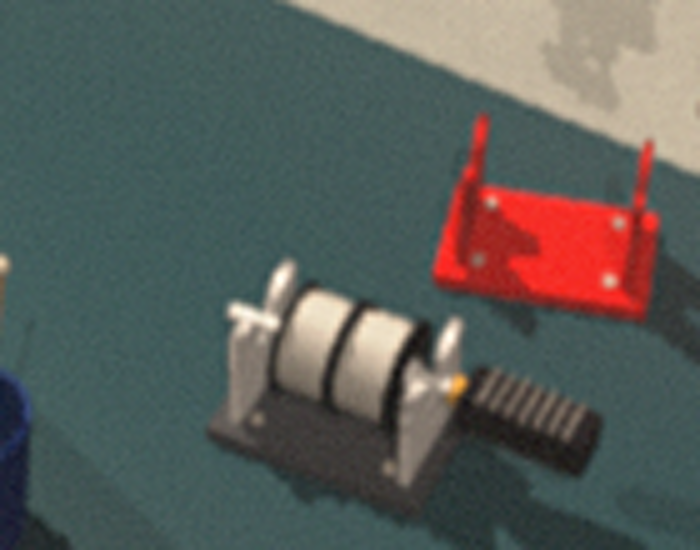

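View pics/t_endc.png

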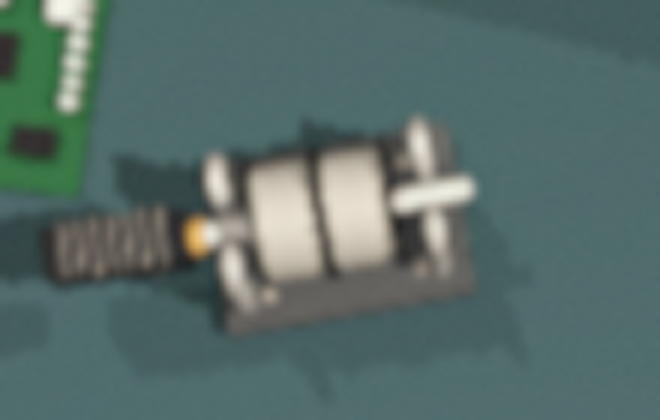

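View pics/t_end.png

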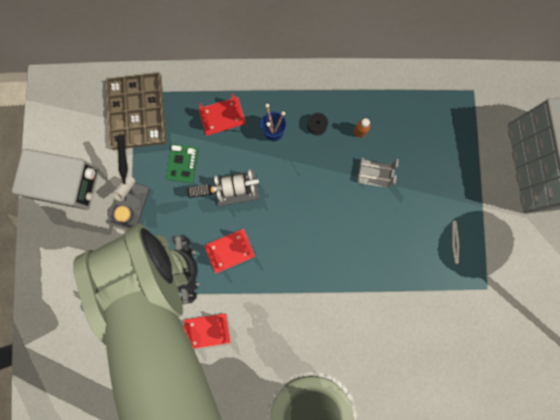

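The rod lies in both slots with the two reels hanging between the uprights. The rack at (378,172) is empty, and the bystanders in view look unmoved. Handing in.

```bash
python3 -c "
from h import *
s=pose()[2]; print(s['time_s'],abs(s['joint_vel']).max()); print(job.job_done())"
```

```text
38.45 0.00721806420881307
the job is handed in; nothing more can be done
None
```

The reel stand is loaded, and I handed the job in at 38.5 s of the 69 s allowed. The spindle lies in both slots of the grey stand with both reels hanging between the uprights.

- **Insertion:** I corrected for the rod's crookedness, about 0.052 rad as seen by the wrist camera. The rod then went through both bores with no contact force above the sensor noise of about 1 N.
- **Collar contact:** I confirmed this by picture, not by force. The near reel's flange stopped moving relative to the hand while the rack kept moving past it; the force reading showed nothing.
- **Laying in:** When I lowered the spindle, the roughly 4 N load passed to the stand. The fingers pressed down with about 2 N just before release.
- **Last checks:** The closing top and scene pictures show the rod in both slots, the rack empty, the arm clear and touching nothing, and the objects in view unmoved. The arm hid the pliers and the turquoise look-alike in the final top view. I did not check either of them closely.

Two things went off plan:
- My first wrist turn ran into the last joint's range limit, so I had to turn the long way round, which cost about 3 s.
- A correction taken before the arm had settled overshot by about 2.5 mm just before insertion. I fixed it before any contact.

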